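# Put the shop's desk articles back into their own presentation boxes

### The job

Customers have put four desk articles back on the wrong presentation boxes. Swap them round so that each article sits fully down and upright in the foam cutout of its own shape: the round ink bottle in the round cutout, the square ink bottle in the square one, the stapler in the long narrow slot and the tape dispenser in the shorter slot. The empty grey felt pad is free for setting an article down on the way; lower the articles into their boxes rather than dropping them, and do not push away or knock over the jar of pencils.

Things in the scene. Friction and masses are not known exactly. Their poses are not given: they have to be found in the camera images.
- ink_round_center (a point): Round dark glass ink bottle with paper label band and black screw cap: body 62 mm across and 41 mm high with upright sides, then a shoulder and a cap 39 mm across, 60 mm high in all, about 220 g. The point is its centre, 30 mm above its underside; z is its upright axis. Belongs in box_round.
- ink_square_center (a point): Square dark glass ink bottle with paper label and black screw cap: body 54 x 54 mm and 44 mm high with upright sides, cap 39 mm across, 60 mm high in all, about 200 g. The point is its centre, 30 mm above its underside; x and y are square to its sides, z up. Belongs in box_square.
- stapler_center (a point): Grey and steel desk stapler, 118 mm long (along x), 30 mm wide (along y), 50 mm high, about 240 g; its level top arm, 29 mm wide, lies 33 to 48 mm above its underside and is the part to grip, across the width. The point is its centre, 25 mm above its underside; z up. Belongs in box_stapler, either way round.
- tape_center (a point): Grey desk tape dispenser with a roll of tape standing in it, 94 mm long (along x), 34 mm wide (along y), 60 mm high, about 260 g; the flat cheeks beside the roll, 34 mm apart over the outsides, can be gripped across the width at the middle up to 48 mm above its underside. The point is its centre, 30 mm above its underside; z up. Belongs in box_tape, either way round.
- box_round: Presentation box with a round cutout 70 mm across, for the round ink bottle. Fixed card tray 150 x 110 x 28 mm, long side along x, filled with pale foam whose top is 30 mm above the counter; the cutout is in the middle, 14 mm deep, its dark floor 16 mm above the counter. Origin: centre of the underside, on the counter, straight below the middle of the cutout; z up. At the start a wrong article stands on the foam across the cutout.
- box_square: Presentation box with a square cutout 62 x 62 mm, sides along x and y, for the square ink bottle. Fixed card tray 150 x 110 x 28 mm, long side along x, filled with pale foam whose top is 30 mm above the counter; the cutout is in the middle, 14 mm deep, its dark floor 16 mm above the counter. Origin: centre of the underside, on the counter, straight below the middle of the cutout; z up. At the start a wrong article stands on the foam across the cutout.
- box_stapler: Presentation box with the long narrow slot, 126 mm along x and 38 mm along y, for the stapler. Fixed card tray 150 x 110 x 28 mm, long side along x, filled with pale foam whose top is 30 mm above the counter; the cutout is in the middle, 14 mm deep, its dark floor 16 mm above the counter. Origin: centre of the underside, on the counter, straight below the middle of the cutout; z up. At the start a wrong article stands on the foam across the cutout.
- box_tape: Presentation box with the shorter slot, 102 mm along x and 42 mm along y, for the tape dispenser. Fixed card tray 150 x 110 x 28 mm, long side along x, filled with pale foam whose top is 30 mm above the counter; the cutout is in the middle, 14 mm deep, its dark floor 16 mm above the counter. Origin: centre of the underside, on the counter, straight below the middle of the cutout; z up. At the start a wrong article stands on the foam across the cutout.
- felt_pad: Flat grey felt pad 140 x 120 x 3 mm lying fixed on the counter, empty at the start: the free spot. Long side along x. Origin: centre of its underside.
- pencil_jar: Loose glass jar of pencils beyond the boxes, 68 mm across, glass 92 mm high, pencils up to 150 mm, about 350 g; not to be disturbed. Origin: centre of its underside.
Mind the look-alikes: they are no part of the job. What is shaped like the part that bears stapler_center but yellow is not meant.

How it is judged:
By the outcome, as a careful person would: the job done as asked, in the order asked, and still so for the second after the job is handed in, with the robot touching nothing.
It also fails if it takes over 136 s, if anything falls off the work surface, if the arm or the gripper's body presses on something with over 40 N, if the wrist force passes 120 N, or if a joint passes its speed limit or range.

### The arm

A 6-joint arm with a two-finger parallel gripper is mounted at the origin on the work surface. World frame = base frame: x ahead of the robot, y to its left, z up, the work surface at z = 0. Lengths are in m, angles in degrees, forces in N, time in s.
With the tool pointing down it reaches from about 0.25 to 0.725 m from the base axis. Payload 9.7 kg.
Tool frame: the origin (TCP) lies between the finger pads; the fingertips stand 11 mm ahead of it and the grasp point (between the pads) lies 8 mm behind it; z points along the fingers, y is the line along which they close (so a half turn about z gives the same grasp; the last joint's range is limited). The gripper opens to 85 mm and grips with 20 to 120 N. Pads are 22 mm wide; open, the fingers measure 114 mm over their backs; the gripper's body (76 mm by 85 mm) begins 54 mm behind the grasp point. The pads swing forward as they close: fully open they stand 13 mm farther back than shut.
Start: joints at [-66.807, 4.979, 10.078, 95.1, 0, 90], TCP at [0.217, -0.506, 0.242] pointing down, gripper open.
Joint ranges: [-179.16, 179.16], [-48.56, 103.87], [-65.8, 70.77], [-126.05, 130.52], [-82.76, 87.17], [-180, 180]. Speed limits (degrees/s): [127.2, 127.2, 147.25, 180, 180, 180].

### API

Orientations are given as [roll, pitch, yaw] about the fixed x, y, z axes, in that order (R = Rz(yaw) Ry(pitch) Rx(roll)).
In Python, from workcell import monitor, cams, ticket gives the robot as it stands.
- The arm moves only by the tool carry_out, never from a script. Its argument "plan" is a list of rows, each an object with "travel": the shift along the world's x, y, z as a fraction of full scale, a list of three; "angular": the turn, a rotation vector about the world's x, y, z as a fraction of full scale, a list of three; "grip": the gripper's target within -1 to 1 (fully open at 1, half-way at 0, shut at -1). In form: [{"travel": [x, y, z], "angular": [ax, ay, az], "grip": grip}, ...]. A call has 1 to 8 rows; each row is the pose to reach, as a shift and turn from the pose commanded when the call began; what a row does not reach only later rows make up. Full scale, the value 1, is 300 mm for a shift and 0.5 rad for a turn. A row lasts 1/12 s, in which the tool goes at most 41.7 mm and 7.16 degrees, less where a joint would pass 70% of its speed; a pose out of reach is approached as far as the arm can. A call with a number of a shift or a turn outside -1 to 1 is refused whole. A call with a gripper value outside its range is refused whole. The fingers move at their own pace and stop on an object; "grip_force" is the grip in N (left out, the last holds). Time passes only in rows, so rows that repeat a pose let the fingers close. It gives the time, the measured TCP pose, the force, the opening and the grip force at its end, in the units of the state.
- monitor.get_obs(): the state, without advancing time (a new reading comes with each control period).
- cams.camera(name): name is "scene" or "top" or "wrist"; returns a dict with "frame" (400x640x3 uint8, red, green, blue), "mtx" (3x3 intrinsics, pixels), "view" (4x4, takes a point from world to camera coordinates); the wrist camera has in their place "T_tool_cam" (4x4, takes a point from camera to tool coordinates, whose origin is the TCP and whose axes are the flange's). Camera axes: x right, y up, looking along -z (the intrinsics and any distortion apply to the point x, -y, -z); pixel columns grow to the right and rows downward; lengths in m; the calibration is good to about 2 mm. A picture is of the moment at which its call begins: read the wrist's pose just before it. There is no depth.
- ticket.job_done(): hands the job in; it is judged then, once.
The state is a dict: "time": time; "q": joint angles; "qd": joint speeds; "joint_efforts": joint torques, N m; "ee_pos": TCP position; "tcp_rot": TCP orientation; "wrist_force": force on the tool from outside, world axes, zero at the start; "torque": the same for the moment, N m; "opening": finger opening in m; "grasp_force": force on a finger pad.
Only numpy, scipy, OpenCV 4.12 (cv2) and the standard library are available. Lean on these libraries where they do the work, as an engineer would, in place of code of your own. Each camera call takes 0.05 s, during which the arm holds its last target. There are 200 camera calls.

## Working session

There is one attempt and no reset: what is moved stays moved. The work goes in short steps, Python scripts to look and compute and a tool call to move; the robot and the scene stay as the last step left them, time stands still between calls to the robot, and variables do not carry over. Pictures are saved under pics/ and viewed, at most 14 in all, crops included, and the job is handed in when it is done.

Besides the shell and the picture viewer there is one more tool, called as name(argument=value, ...), one argument or row to a line, values as JSON. carry_out: Moves the arm, as the interface text tells. Its arguments: {"type":"object","properties":{"plan":{"type":"array","items":{"type":"object","properties":{"travel":{"type":"array","items":{"type":"number"}},"angular":{"type":"array","items":{"type":"number"}},"grip":{"type":"number"}}}},"grip_force":{"type":"number"}},"required":["plan"]}

```bash
mkdir -p pics; ls; python3 - <<'E'
from workcell import monitor, cams
import cv2,numpy as np
o=monitor.get_obs(); print({k:np.round(v,3).tolist() for k,v in o.items()})
for n in ("top","scene"):
    c=cams.camera(n); cv2.imwrite(f"pics/{n}0.png",c["frame"][:,:,::-1]); print(n,np.round(c["mtx"],1).tolist(),np.round(c["view"],3).tolist(),[k for k in c])
E
```

```text
pics
{'time': 0.0, 'q': [-66.807, 5.013, 10.034, 95.099, 0.001, 89.998], 'qd': [0.063, -0.024, -0.096, 0.013, -0.04, 0.07], 'joint_efforts': [-0.001, -52.039, 46.48, 0.017, -0.0, -0.0], 'ee_pos': [0.217, -0.505, 0.242], 'tcp_rot': [-179.923, -0.001, 23.195], 'wrist_force': [-0.627, -0.313, -0.248], 'torque': [-0.004, 0.02, -0.018], 'grasp_force': 0.0, 'opening': 0.085}
top [[519.4, 0.0, 316.9], [0.0, 519.4, 199.0], [0.0, 0.0, 1.0]] [[-0.021, -1.0, -0.02, 0.032], [0.99, -0.023, 0.14, -0.497], [-0.14, -0.017, 0.99, -1.559], [0.0, 0.0, 0.0, 1.0]] ['frame', 'mtx', 'view']
scene [[490.3, 0.0, 315.4], [0.0, 490.3, 199.9], [0.0, 0.0, 1.0]] [[-0.178, 0.984, -0.018, 0.102], [-0.793, -0.133, 0.594, 0.369], [0.582, 0.12, 0.804, -1.587], [0.0, 0.0, 0.0, 1.0]] ['frame', 'mtx', 'view']
```

View pics/top0.png

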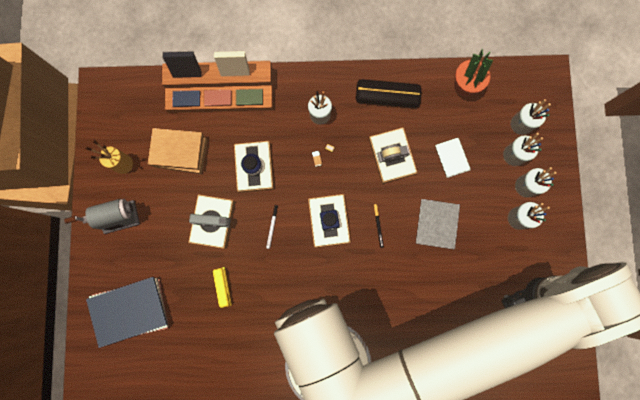

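View pics/scene0.png

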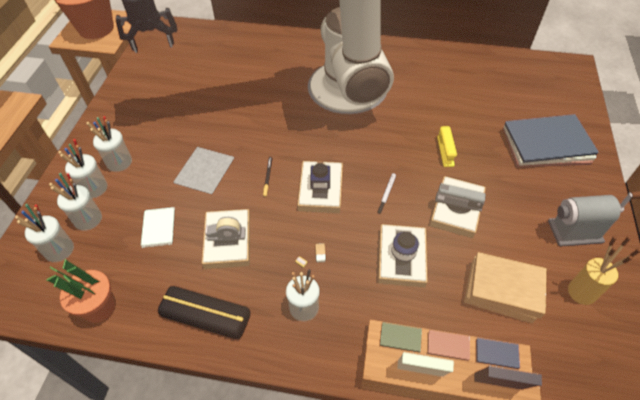

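Top view: the boxes are at (253,166) with the round bottle on a slot, (393,155) with the tape dispenser, (211,221) with the stapler over a round cutout, and (329,220) with the square bottle on a slot. The felt pad is at (438,224).
Look-alikes in the top view:
- **Stapler:** the grey one on a box at (211,221) or the yellow one at (222,287). I choose the grey one.
- **Pencil jar:** (320,107) beyond the boxes. The others, at (530,215), (538,180), (525,148) and (533,115), are decoys, and all of them are to be avoided.
- **Ink bottles:** (251,163) looks round and (330,219) looks square.
- **Pad:** the grey felt at (438,224) or the white paper at (453,157). I choose the grey felt.

```bash
cat > h.py <<'E'
import cv2,numpy as np
from workcell import monitor,cams
from scipy.spatial.transform import Rotation as R
def cam(n):
    o=monitor.get_obs(); c=cams.camera(n)
    if n=="wrist":
        T=np.eye(4);T[:3,:3]=R.from_euler("xyz",o["tcp_rot"],degrees=True).as_matrix();T[:3,3]=o["ee_pos"]
        c["view"]=np.linalg.inv(T@c["T_tool_cam"])
    return c
def ray(c,px,z):
    px=np.atleast_2d(np.asarray(px,float)); V=np.linalg.inv(c["view"])
    d=np.c_[px,np.ones(len(px))]@np.linalg.inv(c["mtx"]).T*[1,-1,-1]
    d=d@V[:3,:3].T; o=V[:3,3]
    return (o+d*((z-o[2])/d[:,2])[:,None])[:,:2]
def proj(c,P):
    P=np.atleast_2d(P); p=(P@c["view"][:3,:3].T+c["view"][:3,3])*[1,-1,-1]
    p=p@c["mtx"].T; return p[:,:2]/p[:,2:]
def rect(pts):  # centre, sides (long,short), yaw of long side
    (x,y),(w,h),a=cv2.minAreaRect((pts*1000).astype(np.float32))
    if w<h: w,h,a=h,w,a+90
    return round(x,1),round(y,1),round(w,1),round(h,1),round((a+90)%180-90,1)
def ortho(c,x0,x1,y0,y1,z,s):  # rectified picture at s px/m: up=+x, left=+y
    W,H=int((y1-y0)*s),int((x1-x0)*s)
    g=np.array([[x1,y1,z],[x1,y0,z],[x0,y0,z],[x0,y1,z]])
    M=cv2.getPerspectiveTransform(np.float32([[0,0],[W,0],[W,H],[0,H]]),proj(c,g).astype(np.float32))
    return cv2.warpPerspective(c["frame"],M,(W,H),flags=cv2.INTER_CUBIC|cv2.WARP_INVERSE_MAP)[:,:,::-1]
E
python3 - <<'E'
from h import *
c=cam("top"); print(np.round(np.linalg.inv(c["view"])[:3,3],3))
hsv=cv2.cvtColor(c["frame"],cv2.COLOR_RGB2HSV)
m=((hsv[...,1]<70)&(hsv[...,2]>170)).astype(np.uint8)
for ct in cv2.findContours(m,cv2.RETR_EXTERNAL,cv2.CHAIN_APPROX_NONE)[0]:
    if cv2.contourArea(ct)>300:
        p=ct[:,0]; 
        if p[:,1].max()<262: print("pale",p.mean(0).round(),rect(ray(c,p,.03)))
m=((hsv[...,1]<40)&(hsv[...,2]>60)&(hsv[...,2]<=170)).astype(np.uint8)
m=cv2.morphologyEx(m[190:260,400:475],cv2.MORPH_CLOSE,np.ones((5,5)))
ct=max(cv2.findContours(m,cv2.RETR_EXTERNAL,cv2.CHAIN_APPROX_NONE)[0],key=cv2.contourArea)
print("pad",rect(ray(c,ct[:,0]+[400,190],.003)))
print("jar",ray(c,[320,107],.09),"T",c.keys())
cv2.imwrite("pics/o1.png",cv2.resize(c["frame"][120:265,170:480,::-1],None,fx=2.5,fy=2.5,interpolation=cv2.INTER_CUBIC))
w=cam("wrist"); print(np.round(w["T_tool_cam"],3).tolist(),w["mtx"].tolist())
E
```

```text
[ 0.274 -0.005  1.613]
pale [208. 235.] (395.7, 358.4, 105.4, 60.6, 81.2)
pale [213. 206.] (480.8, 343.1, 105.1, 58.3, 80.5)
pale [329. 220.] (432.2, -13.2, 144.5, 104.2, 6.1)
pale [253. 166.] (608.2, 219.5, 144.3, 104.3, 4.0)
pale [452. 157.] (619.6, -400.7, 107.8, 77.6, 17.2)
pale [393. 154.] (633.0, -217.1, 144.6, 104.1, 14.2)
pad (417.2, -349.3, 138.5, 118.6, -9.9)
jar [[0.77131878 0.00549191]] T dict_keys(['frame', 'mtx', 'view'])
[[0.0, 0.962, 0.275, 0.071], [1.0, -0.0, 0.001, -0.001], [0.001, 0.275, -0.962, -0.131], [0.0, 0.0, 0.0, 1.0]] [[351.43662046899186, 0.0, 321.3251067747002], [0.0, 351.43662046899186, 203.0275057867452], [0.0, 0.0, 1.0]]
```

View pics/o1.png

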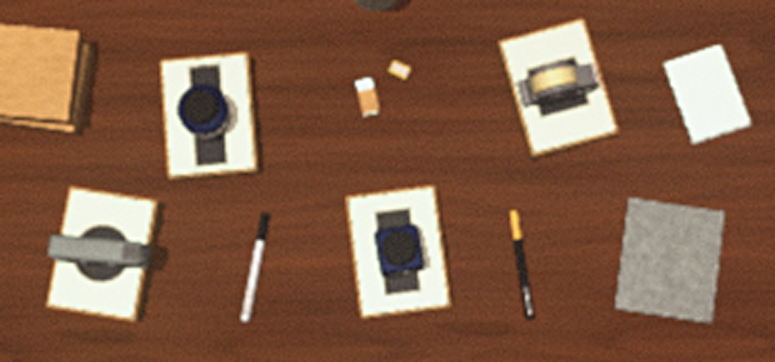

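The crop confirms the choices. The grey stapler is on the round box and the tape dispenser on the square box. The round bottle is on the long-slot box (slot about 121 mm) and the square bottle on the shorter-slot box (about 101 mm). I start with the square bottle at (432,-13).

carry_out(
  plan=[
    {"travel": [0.36,0.82,0],"angular": [0,0,-0.3],"grip": 1},
    {"travel": [0.36,0.82,0],"angular": [0,0,-0.3],"grip": 1},
    {"travel": [0.36,0.82,0],"angular": [0,0,-0.3],"grip": 1},
    {"travel": [0.36,0.82,0],"angular": [0,0,-0.3],"grip": 1},
    {"travel": [0.36,0.82,0],"angular": [0,0,-0.3],"grip": 1},
    {"travel": [0.36,0.82,0],"angular": [0,0,-0.3],"grip": 1},
    {"travel": [0.36,0.82,0],"angular": [0,0,-0.3],"grip": 1},
  ],
)

```text
time: 0.78
ee_pos: [0.3253, -0.2562, 0.2425]
tcp_rot: [-180.0, -0.0, 14.7]
wrist_force: [0.2, -0.3, -0.5]
opening: 0.0855
grasp_force: 0.0
```

carry_out(
  plan=[
    {"travel": [0.36,0.82,-0.1],"angular": [0,0,-0.3],"grip": 1},
    {"travel": [0.36,0.82,-0.1],"angular": [0,0,-0.3],"grip": 1},
    {"travel": [0.36,0.82,-0.1],"angular": [0,0,-0.3],"grip": 1},
    {"travel": [0.36,0.82,-0.1],"angular": [0,0,-0.3],"grip": 1},
    {"travel": [0.36,0.82,-0.1],"angular": [0,0,-0.3],"grip": 1},
    {"travel": [0.36,0.82,-0.1],"angular": [0,0,-0.3],"grip": 1},
    {"travel": [0.36,0.82,-0.1],"angular": [0,0,-0.3],"grip": 1},
    {"travel": [0.36,0.82,-0.1],"angular": [0,0,-0.3],"grip": 1},
  ],
)

```text
time: 1.45
ee_pos: [0.4336, -0.0097, 0.2111]
tcp_rot: [-179.9, 0.1, 6.3]
wrist_force: [0.4, 0.5, -0.2]
opening: 0.0854
grasp_force: 0.0
```

```bash
python3 - <<'E'
from h import *
print(monitor.get_obs()["ee_pos"],monitor.get_obs()["tcp_rot"],monitor.get_obs()["time"])
w=cam("wrist"); cv2.imwrite("pics/w1.png",w["frame"][:,:,::-1])
E
```

```text
[ 0.43356635 -0.00965385  0.21113245] [-1.79933230e+02  5.36981934e-02  6.26512857e+00] 1.45
```

View pics/w1.png

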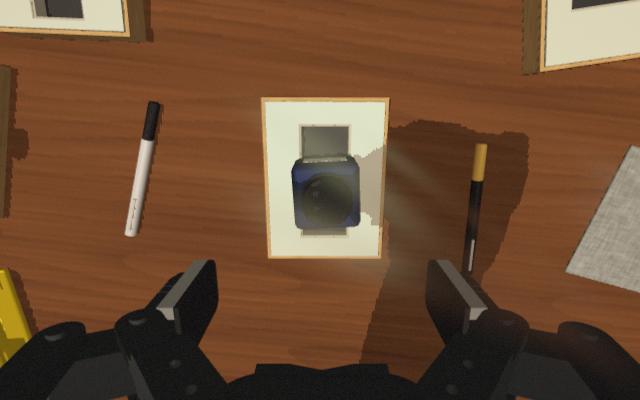

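The wrist view shows the square bottle at (326,195) on its slot box, whose foam spans (262–389, 97–258). The fingers enter at the bottom.

```bash
cat >> h.py <<'E'
def big(m,near=None):
    m=cv2.morphologyEx(m.astype(np.uint8),cv2.MORPH_OPEN,np.ones((3,3)))
    cs=[k for k in cv2.findContours(m,cv2.RETR_EXTERNAL,cv2.CHAIN_APPROX_NONE)[0] if cv2.contourArea(k)>150]
    if near is not None: cs.sort(key=lambda k:-cv2.pointPolygonTest(k,tuple(map(float,near)),True)); return cs[0][:,0]
    return max(cs,key=cv2.contourArea)[:,0]
def foam(c,near,smax=60,vmin=95):  # foam top outline around a pixel -> rect
    h=cv2.cvtColor(c["frame"],cv2.COLOR_RGB2HSV); m=(h[...,1]<smax)&(h[...,2]>vmin)
    m=cv2.morphologyEx(m.astype(np.uint8),cv2.MORPH_CLOSE,np.ones((5,5)))
    return rect(ray(c,big(m,near),.03))
E
python3 - <<'E'
from h import *
w=cam("wrist"); h=cv2.cvtColor(w["frame"],cv2.COLOR_RGB2HSV)
for p in [(280,150),(375,200),(325,140),(300,210),(326,190),(265,150),(330,165)]: print(p,h[p[1],p[0]])
print("foam",foam(w,(280,150)))
b=big((h[...,0]>100)&(h[...,0]<135)&(h[...,1]>90),(300,210))
hull=cv2.convexHull(b)[:,0]; P=ray(w,hull,.074); print("body z.074",rect(P),P.min(0),P.max(0))
print(b.min(0),b.max(0))
E
```

```text
(280, 150) [ 34  32 225]
(375, 200) [ 20  58 172]
(325, 140) [ 24  46 106]
(300, 210) [23 13 79]
(326, 190) [23 49 47]
(265, 150) [ 34  32 228]
(330, 165) [39 19 93]
foam (433.9, -11.2, 142.9, 102.9, 6.2)Traceback (most recent call last):
  File "<stdin>", line 5, in <module>
  File "h.py", line 30, in big
    if near is not None: cs.sort(key=lambda k:-cv2.pointPolygonTest(k,tuple(map(float,near)),True)); return cs[0][:,0]
                                                                                                            ~~^^^
IndexError: list index out of range
```

```bash
python3 - <<'E'
from h import *
w=cam("wrist"); f=w["frame"].astype(int)
print(f[210,285:368:4].tolist()); print(f[150:262:5,340].tolist())
m=(f[...,2]>f[...,0]+12)&(f.max(2)<140); m[:140]=0;m[250:]=0;m[:,:270]=0;m[:,380:]=0
b=np.argwhere(m)[:,::-1]; P=ray(w,cv2.convexHull(b.astype(np.int32))[:,0],.074); print("body",rect(P),P.min(0),P.max(0),b.min(0),b.max(0))
g=cv2.GaussianBlur(w["frame"],(0,0),1)
cv2.imwrite("pics/c1.png",cv2.resize(w["frame"][130:260,260:395,::-1],None,fx=4,fy=4,interpolation=cv2.INTER_CUBIC))
E
```

```text
[[219, 219, 189], [213, 213, 183], [81, 76, 72], [81, 78, 71], [80, 76, 60], [77, 72, 55], [72, 68, 51], [74, 70, 56], [72, 65, 52], [67, 64, 51], [63, 61, 49], [60, 58, 47], [59, 54, 43], [58, 52, 42], [51, 49, 40], [49, 45, 38], [53, 53, 62], [51, 51, 56], [202, 198, 170], [220, 221, 192], [175, 162, 136]]
[[104, 99, 84], [119, 112, 93], [83, 85, 69], [94, 97, 94], [100, 102, 105], [93, 96, 94], [81, 80, 63], [81, 79, 63], [69, 65, 53], [55, 52, 43], [51, 48, 40], [50, 45, 37], [54, 49, 42], [63, 58, 47], [75, 75, 89], [92, 86, 80], [125, 115, 92], [202, 190, 161], [215, 212, 182], [215, 211, 181], [214, 210, 180], [210, 168, 111], [130, 92, 61]]
body (436.3, -12.9, 67.1, 24.0, 60.5) [ 0.41248315 -0.03864561] [0.45467533 0.01635888] [288 165] [352 222]
```

View pics/c1.png

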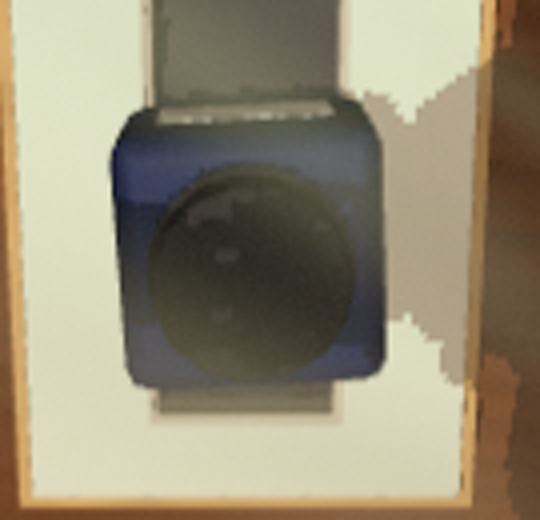

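The crop shows the bottle turned about 3° anticlockwise from its box. Its edges are at left 290.5 and right 356 (row 195) and bottom (325,225.7). The cap centre is at (322.5,198).

```bash
python3 - <<'E'
from h import *
w=cam("wrist")
print(ray(w,[(290.5,195),(356.2,195),(325,225.7)],.074).round(4),ray(w,[(322.5,198)],.09).round(4))
t=cam("top"); print(ray(t,[(170+397/2.5,120+249/2.5)],.09))
E
```

```text
[[ 0.4298  0.0118]
 [ 0.4353 -0.04  ]
 [ 0.4071 -0.0182]] [[ 0.4343 -0.0131]]
[[ 0.42731777 -0.01306839]]
```

carry_out(
  plan=[
    {"travel": [0.0,-0.013,-0.1],"angular": [0,0,0.095],"grip": 1},
    {"travel": [0.0,-0.013,-0.2],"angular": [0,0,0.095],"grip": 1},
    {"travel": [0.0,-0.013,-0.3],"angular": [0,0,0.095],"grip": 1},
    {"travel": [0.0,-0.013,-0.4],"angular": [0,0,0.095],"grip": 1},
    {"travel": [0.0,-0.013,-0.48],"angular": [0,0,0.095],"grip": 1},
    {"travel": [0.0,-0.013,-0.513],"angular": [0,0,0.095],"grip": 1},
    {"travel": [0.0,-0.013,-0.513],"angular": [0,0,0.095],"grip": 1},
  ],
)

```text
time: 2.28
ee_pos: [0.4311, -0.0183, 0.0566]
tcp_rot: [-180.0, 0.2, 8.6]
wrist_force: [-0.0, -0.3, -0.1]
opening: 0.0854
grasp_force: 0.0
```

carry_out(
  grip_force=40,
  plan=[
    {"travel": [0,0,0],"angular": [0,0,0],"grip": -1},
    {"travel": [0,0,0],"angular": [0,0,0],"grip": -1},
    {"travel": [0,0,0],"angular": [0,0,0],"grip": -1},
    {"travel": [0,0,0],"angular": [0,0,0],"grip": -1},
    {"travel": [0,0,0],"angular": [0,0,0],"grip": -1},
    {"travel": [0,0,0],"angular": [0,0,0],"grip": -1},
    {"travel": [0,0,0],"angular": [0,0,0],"grip": -1},
    {"travel": [0,0,0],"angular": [0,0,0],"grip": -1},
  ],
)

```text
time: 2.95
ee_pos: [0.4338, -0.0175, 0.0605]
tcp_rot: [180.0, -0.2, 8.7]
wrist_force: [-0.9, 0.6, 6.2]
opening: 0.0534
grasp_force: 41.9
```

```bash
python3 - <<'E'
from h import *
for i in range(3):
    o=monitor.get_obs(); print(np.round(np.r_[o["time"],o["ee_pos"],o["tcp_rot"],o["wrist_force"],o["opening"]],4).tolist()); w=cam("wrist")
cv2.imwrite("pics/g1.png",w["frame"][:,:,::-1])
E
```

```text
[2.95, 0.4338, -0.0175, 0.0605, 179.9603, -0.1782, 8.7267, -0.8552, 0.5643, 6.1763, 0.0534]
[3.0, 0.4338, -0.0175, 0.0605, 179.961, -0.1789, 8.7231, -1.0195, 1.0681, 5.8545, 0.0534]
[3.05, 0.4337, -0.0175, 0.0604, 179.9636, -0.1728, 8.7239, -1.4244, 0.3965, 7.3066, 0.0535]
```

View pics/g1.png

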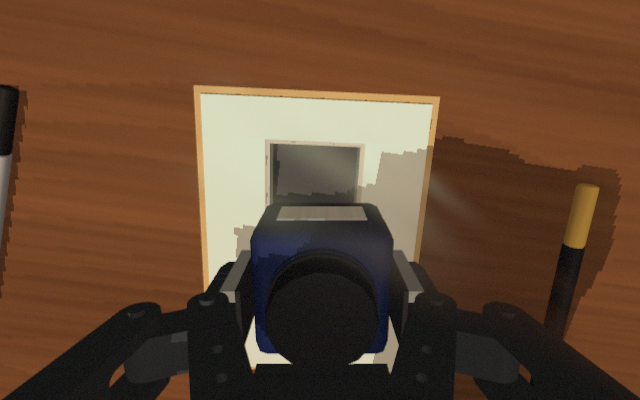

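The square bottle is between the pads at (322,300), gripped at 53.5 mm. Next I lift it and carry it to the pad.

carry_out(
  plan=[
    {"travel": [0,0,0.08],"angular": [0,0,0],"grip": -1},
    {"travel": [0,0,0.2],"angular": [0,0,0],"grip": -1},
    {"travel": [0,0,0.32],"angular": [0,0,0],"grip": -1},
    {"travel": [-0.01,-0.1,0.4],"angular": [0,0,0],"grip": -1},
    {"travel": [-0.02,-0.22,0.4],"angular": [0,0,0],"grip": -1},
    {"travel": [-0.03,-0.35,0.4],"angular": [0,0,0],"grip": -1},
    {"travel": [-0.04,-0.48,0.4],"angular": [0,0,0],"grip": -1},
    {"travel": [-0.055,-0.6,0.4],"angular": [0,0,0],"grip": -1},
  ],
)

```text
time: 3.77
ee_pos: [0.4161, -0.1995, 0.1797]
tcp_rot: [179.9, -0.1, 8.8]
wrist_force: [1.0, -0.2, -2.0]
opening: 0.0532
grasp_force: 43.8
```

carry_out(
  plan=[
    {"travel": [0,-0.13,0],"angular": [0,0,0],"grip": -1},
    {"travel": [0,-0.26,0],"angular": [0,0,0],"grip": -1},
    {"travel": [0,-0.4,0],"angular": [0,0,0],"grip": -1},
    {"travel": [0,-0.5,0],"angular": [0,0,0],"grip": -1},
    {"travel": [0,-0.5,0],"angular": [0,0,0],"grip": -1},
    {"travel": [0,-0.5,-0.1],"angular": [0,0,0],"grip": -1},
    {"travel": [0,-0.5,-0.2],"angular": [0,0,0],"grip": -1},
    {"travel": [0,-0.5,-0.3],"angular": [0,0,0],"grip": -1},
  ],
)

```text
time: 4.43
ee_pos: [0.4165, -0.348, 0.0885]
tcp_rot: [179.9, -0.1, 8.7]
wrist_force: [0.2, 0.1, -1.1]
opening: 0.0531
grasp_force: 43.9
```

carry_out(
  plan=[
    {"travel": [0,0,-0.06],"angular": [0,0,0],"grip": -1},
    {"travel": [0,0,-0.11],"angular": [0,0,0],"grip": -1},
    {"travel": [0,0,-0.14],"angular": [0,0,0],"grip": -1},
    {"travel": [0,0,-0.16],"angular": [0,0,0],"grip": -1},
    {"travel": [0,0,-0.17],"angular": [0,0,0],"grip": -1},
    {"travel": [0,0,-0.175],"angular": [0,0,0],"grip": -1},
    {"travel": [0,0,-0.175],"angular": [0,0,0],"grip": -1},
    {"travel": [0,0,-0.175],"angular": [0,0,0],"grip": -1},
  ],
)

```text
time: 5.1
ee_pos: [0.4165, -0.3478, 0.0368]
tcp_rot: [179.9, -0.1, 8.7]
wrist_force: [-0.4, 0.5, -1.3]
opening: 0.0529
grasp_force: 43.7
```

carry_out(
  plan=[
    {"travel": [0,0,-0.005],"angular": [0,0,0],"grip": -1},
    {"travel": [0,0,-0.01],"angular": [0,0,0],"grip": -1},
    {"travel": [0,0,-0.01],"angular": [0,0,0],"grip": -1},
    {"travel": [0,0,-0.01],"angular": [0,0,0],"grip": -1},
  ],
)

```text
time: 5.43
ee_pos: [0.4164, -0.3477, 0.0336]
tcp_rot: [179.9, -0.0, 8.7]
wrist_force: [0.2, 0.6, 4.2]
opening: 0.0534
grasp_force: 44.5
```

carry_out(
  plan=[
    {"travel": [0,0,0],"angular": [0,0,0],"grip": 1},
    {"travel": [0,0,0],"angular": [0,0,0],"grip": 1},
    {"travel": [0,0,0],"angular": [0,0,0],"grip": 1},
    {"travel": [0,0,0.06],"angular": [0,0,0],"grip": 1},
    {"travel": [0,0,0.19],"angular": [0,0,0],"grip": 1},
    {"travel": [0,0,0.33],"angular": [0,0,0],"grip": 1},
    {"travel": [0,0,0.47],"angular": [0,0,0],"grip": 1},
    {"travel": [0,0,0.59],"angular": [0,0,0],"grip": 1},
  ],
)

```text
time: 6.1
ee_pos: [0.4159, -0.3473, 0.2125]
tcp_rot: [180.0, -0.0, 8.7]
wrist_force: [0.3, -0.9, 0.3]
opening: 0.0851
grasp_force: 0.0
```

carry_out(
  plan=[
    {"travel": [0.24,0.145,0],"angular": [0,0,-1],"grip": 1},
    {"travel": [0.24,0.145,0],"angular": [0,0,-1],"grip": 1},
    {"travel": [0.24,0.145,0],"angular": [0,0,-1],"grip": 1},
    {"travel": [0.24,0.145,0],"angular": [0,0,-1],"grip": 1},
    {"travel": [0.24,0.145,0],"angular": [0,0,-1],"grip": 1},
  ],
)

```text
time: 6.52
ee_pos: [0.4887, -0.3033, 0.2095]
tcp_rot: [-180.0, 0.0, -20.2]
wrist_force: [-0.0, 0.1, 0.2]
opening: 0.0855
grasp_force: 0.0
```

carry_out(
  plan=[
    {"travel": [0.24,0.145,0],"angular": [0,0,-1],"grip": 1},
    {"travel": [0.24,0.145,0],"angular": [0,0,-1],"grip": 1},
    {"travel": [0.24,0.145,0],"angular": [0,0,-1],"grip": 1},
    {"travel": [0.24,0.145,0],"angular": [0,0,-1],"grip": 1},
    {"travel": [0.24,0.145,0],"angular": [0,0,-1],"grip": 1},
  ],
)

```text
time: 6.93
ee_pos: [0.5127, -0.3302, 0.2093]
tcp_rot: [-175.2, 0.5, -34.7]
wrist_force: [-0.6, 0.1, -0.2]
opening: 0.0855
grasp_force: 0.0
```

carry_out(
  plan=[
    {"travel": [0.24,0.145,0],"angular": [0,0,-1],"grip": 1},
    {"travel": [0.24,0.145,0],"angular": [0,0,-1],"grip": 1},
    {"travel": [0.24,0.145,0],"angular": [0,0,-1],"grip": 1},
    {"travel": [0.24,0.145,0],"angular": [0,0,-1],"grip": 1},
    {"travel": [0.24,0.145,0],"angular": [0,0,-1],"grip": 1},
    {"travel": [0.24,0.145,0],"angular": [0,0,-1],"grip": 1},
    {"travel": [0.24,0.145,0],"angular": [0,0,-1],"grip": 1},
    {"travel": [0.24,0.145,0],"angular": [0,0,-1],"grip": 1},
  ],
)

```text
time: 7.6
ee_pos: [0.4555, -0.4142, 0.2101]
tcp_rot: [-168.7, 1.4, -47.2]
wrist_force: [0.5, -0.4, -0.1]
opening: 0.0853
grasp_force: 0.0
```

```bash
python3 - <<'E'
from h import *
w=cam("wrist");w=cam("wrist"); cv2.imwrite("pics/w2.png",w["frame"][:,:,::-1]); o=monitor.get_obs(); print(o["ee_pos"],o["tcp_rot"],o["q"]); print(np.array2string(w["view"],separator=',')); 
try: print("foam",foam(w,(200,200)))
except Exception as e: print(e)
E
```

```text
[ 0.45488018 -0.41470638  0.21053872] [-168.73896486    1.36027958  -47.2506086 ] [-47.34068629  14.64731467  16.95926185  93.69015549  11.25888268
 179.90818063]
[[-0.72456222,-0.66131942,-0.19407786, 0.09625815],
 [ 0.68620467,-0.66594468,-0.29264454,-0.55719642],
 [ 0.0642864 ,-0.34521631, 0.93631883,-0.51474567],
 [ 0.        , 0.        , 0.        , 1.        ]]
foam (631.8, -205.5, 142.9, 124.4, 14.4)
```

View pics/w2.png

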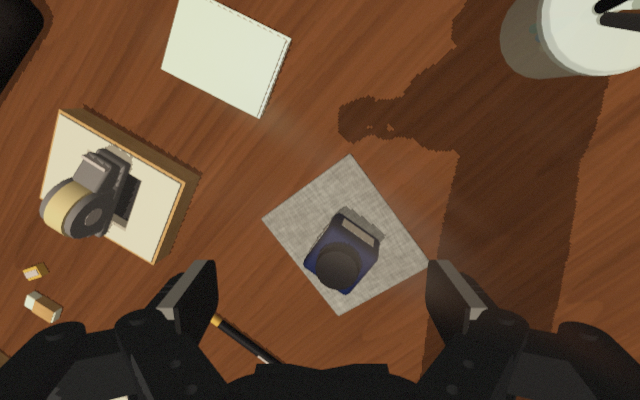

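Joint 6 hit its range, because yaw must stay at or above q1. The view shows the bottle upright on the pad at (343,255) and the tape dispenser on its box at (90,195). I turn the other way.

carry_out(
  plan=[
    {"travel": [0,0,0],"angular": [0,0,1],"grip": 1},
    {"travel": [0,0,0],"angular": [0,0,1],"grip": 1},
    {"travel": [0,0,0],"angular": [0,0,1],"grip": 1},
    {"travel": [0,0,0],"angular": [0,0,1],"grip": 1},
    {"travel": [0,0,0],"angular": [0,0,1],"grip": 1},
    {"travel": [0,0,0],"angular": [0,0,1],"grip": 1},
    {"travel": [0,0,0],"angular": [0,0,1],"grip": 1},
    {"travel": [0,0,0],"angular": [0,0,1],"grip": 1},
  ],
)

```text
time: 8.37
ee_pos: [0.4567, -0.4134, 0.2104]
tcp_rot: [-168.7, 1.4, -18.6]
wrist_force: [0.2, -0.7, 0.4]
opening: 0.0853
grasp_force: 0.0
```

```bash
cat >> h.py <<'E'
def turn(yaw):  # rotation vector (fractions) from the measured pose to tool-down at yaw
    a=R.from_euler("xyz",monitor.get_obs()["tcp_rot"],degrees=True); b=R.from_euler("xyz",[180,0,yaw],degrees=True)
    return ((b*a.inv()).as_rotvec()/.5).round(3)
E
python3 -c "
from h import *
print(turn(-18.6),turn(5))"
```

```text
[-0.389  0.08   0.005] [-0.4   -0.001  0.826]
```

carry_out(
  plan=[
    {"travel": [0,0,0],"angular": [-0.4,0,0.826],"grip": 1},
    {"travel": [0,0,0],"angular": [-0.4,0,0.826],"grip": 1},
    {"travel": [0,0,0],"angular": [-0.4,0,0.826],"grip": 1},
    {"travel": [0,0,0],"angular": [-0.4,0,0.826],"grip": 1},
    {"travel": [0,0,0],"angular": [-0.4,0,0.826],"grip": 1},
  ],
)

```text
time: 8.78
ee_pos: [0.4569, -0.4127, 0.2112]
tcp_rot: [179.8, -0.0, 5.3]
wrist_force: [0.0, 0.3, -0.2]
opening: 0.0853
grasp_force: 0.0
```

carry_out(
  plan=[
    {"travel": [0.147,0.164,0],"angular": [0,0,0.846],"grip": 1},
    {"travel": [0.147,0.164,0],"angular": [0,0,0.846],"grip": 1},
    {"travel": [0.147,0.164,0],"angular": [0,0,0.846],"grip": 1},
    {"travel": [0.147,0.164,0],"angular": [0,0,0.846],"grip": 1},
  ],
)

```text
time: 9.12
ee_pos: [0.5016, -0.3632, 0.2101]
tcp_rot: [-179.9, 0.0, 29.6]
wrist_force: [0.3, 0.6, -0.8]
opening: 0.0853
grasp_force: 0.0
```

carry_out(
  plan=[
    {"travel": [0.147,0.164,0],"angular": [0,0,0.846],"grip": 1},
    {"travel": [0.147,0.164,0],"angular": [0,0,0.846],"grip": 1},
    {"travel": [0.147,0.164,0],"angular": [0,0,0.846],"grip": 1},
    {"travel": [0.147,0.164,0],"angular": [0,0,0.846],"grip": 1},
  ],
)

```text
time: 9.45
ee_pos: [0.5457, -0.3141, 0.2099]
tcp_rot: [-179.9, -0.0, 53.9]
wrist_force: [-0.0, -1.5, 0.3]
opening: 0.0855
grasp_force: 0.0
```

carry_out(
  plan=[
    {"travel": [0.147,0.164,0],"angular": [0,0,0.846],"grip": 1},
    {"travel": [0.147,0.164,0],"angular": [0,0,0.846],"grip": 1},
    {"travel": [0.147,0.164,0],"angular": [0,0,0.846],"grip": 1},
    {"travel": [0.147,0.164,0],"angular": [0,0,0.846],"grip": 1},
  ],
)

```text
time: 9.78
ee_pos: [0.5897, -0.2648, 0.2097]
tcp_rot: [-180.0, -0.0, 78.1]
wrist_force: [0.2, -0.4, -0.4]
opening: 0.0856
grasp_force: 0.0
```

carry_out(
  plan=[
    {"travel": [0.147,0.164,0],"angular": [0,0,0.846],"grip": 1},
    {"travel": [0.147,0.164,0],"angular": [0,0,0.846],"grip": 1},
    {"travel": [0.147,0.164,0],"angular": [0,0,0.846],"grip": 1},
    {"travel": [0.147,0.164,0],"angular": [0,0,0.846],"grip": 1},
    {"travel": [0.147,0.164,0],"angular": [0,0,0.846],"grip": 1},
    {"travel": [0.147,0.164,0],"angular": [0,0,0.846],"grip": 1},
    {"travel": [0.147,0.164,0],"angular": [0,0,0.846],"grip": 1},
  ],
)

```text
time: 10.37
ee_pos: [0.6329, -0.2172, 0.2101]
tcp_rot: [180.0, 0.0, 101.8]
wrist_force: [-0.3, 0.1, 0.4]
opening: 0.0854
grasp_force: 0.0
```

```bash
python3 - <<'E'
from h import *
w=cam("wrist");w=cam("wrist"); o=monitor.get_obs(); print(o["ee_pos"],o["tcp_rot"],o["q"])
g=ortho(w,.54,.72,-.31,-.12,.078,3200); cv2.imwrite("pics/o2.png",g)
h=cv2.cvtColor(w["frame"],cv2.COLOR_RGB2HSV); p=proj(w,[[.675,-.205,.03]])[0]; print(p)
try: print("foam",foam(w,p))
except Exception as e: print(e)
E
```

```text
[ 0.63288085 -0.21719572  0.21018288] [1.79995345e+02 5.50964438e-02 1.01911846e+02] [-1.89230973e+01  2.16060851e+01  2.62405301e+01  9.46022073e+01
 -4.49223614e-02  5.91650416e+01]
[368.59189984 179.95110024]
foam (635.2, -216.7, 142.7, 107.1, 14.4)
```

View pics/o2.png

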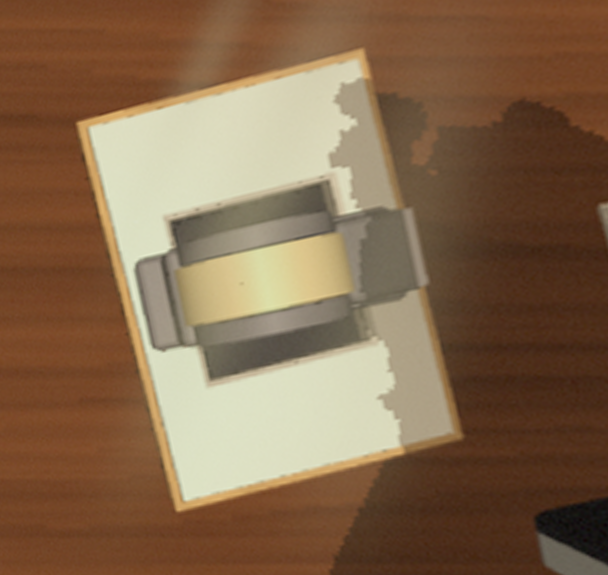

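The rectified view (3.2 px/mm, top left = x .72, y −.12) shows the dispenser lying at yaw about 102°. Its cheeks are centred near (268,278) and its ends are near (148,305) and (417,247). I grip it now.

carry_out(
  plan=[
    {"travel": [0.003,0.034,-0.1],"angular": [0,0,0],"grip": 1},
    {"travel": [0.003,0.034,-0.2],"angular": [0,0,0],"grip": 1},
    {"travel": [0.003,0.034,-0.3],"angular": [0,0,0],"grip": 1},
    {"travel": [0.003,0.034,-0.4],"angular": [0,0,0],"grip": 1},
    {"travel": [0.003,0.034,-0.47],"angular": [0,0,0],"grip": 1},
    {"travel": [0.003,0.034,-0.503],"angular": [0,0,0],"grip": 1},
    {"travel": [0.003,0.034,-0.503],"angular": [0,0,0],"grip": 0},
    {"travel": [0.003,0.034,-0.503],"angular": [0,0,0],"grip": 0},
  ],
)

```text
time: 11.13
ee_pos: [0.6341, -0.2068, 0.06]
tcp_rot: [180.0, 0.1, 102.0]
wrist_force: [0.1, -0.3, 1.4]
opening: 0.0637
grasp_force: 0.0
```

carry_out(
  grip_force=40,
  plan=[
    {"travel": [0,0,0],"angular": [0,0,0],"grip": -1},
    {"travel": [0,0,0],"angular": [0,0,0],"grip": -1},
    {"travel": [0,0,0],"angular": [0,0,0],"grip": -1},
    {"travel": [0,0,0],"angular": [0,0,0],"grip": -1},
    {"travel": [0,0,0],"angular": [0,0,0],"grip": -1},
    {"travel": [0,0,0],"angular": [0,0,0],"grip": -1},
    {"travel": [0,0,0],"angular": [0,0,0],"grip": -1},
    {"travel": [0,0,0],"angular": [0,0,0],"grip": -1},
  ],
)

```text
time: 11.8
ee_pos: [0.6349, -0.207, 0.0614]
tcp_rot: [179.9, 0.2, 102.1]
wrist_force: [-1.2, -0.6, 7.0]
opening: 0.0333
grasp_force: 41.2
```

carry_out(
  plan=[
    {"travel": [0,0,0.06],"angular": [0,0,0],"grip": -1},
    {"travel": [0,0,0.16],"angular": [0,0,0],"grip": -1},
    {"travel": [0,0,0.27],"angular": [0,0,0],"grip": -1},
    {"travel": [0,0,0.38],"angular": [0,0,0],"grip": -1},
    {"travel": [0,0,0.47],"angular": [0,0,0],"grip": -1},
    {"travel": [0,0,0.5],"angular": [0,0,0],"grip": -1},
  ],
)

```text
time: 12.3
ee_pos: [0.635, -0.2069, 0.2147]
tcp_rot: [179.7, 0.3, 102.1]
wrist_force: [0.7, -0.7, -1.4]
opening: 0.0335
grasp_force: 40.6
```

carry_out(
  plan=[
    {"travel": [-0.06,0.055,0],"angular": [0,0,0.25],"grip": -1},
    {"travel": [-0.12,0.11,0],"angular": [0,0,0.5],"grip": -1},
    {"travel": [-0.18,0.165,0],"angular": [0,0,0.74],"grip": -1},
    {"travel": [-0.225,0.218,0],"angular": [0,0,0.98],"grip": -1},
  ],
)

```text
time: 12.63
ee_pos: [0.5651, -0.1405, 0.208]
tcp_rot: [-179.9, -0.0, 130.5]
wrist_force: [-0.3, 0.0, -2.5]
opening: 0.0335
grasp_force: 41.0
```

carry_out(
  plan=[
    {"travel": [-0.06,0.055,0],"angular": [0,0,0.25],"grip": -1},
    {"travel": [-0.12,0.11,0],"angular": [0,0,0.5],"grip": -1},
    {"travel": [-0.18,0.165,0],"angular": [0,0,0.74],"grip": -1},
    {"travel": [-0.225,0.218,0],"angular": [0,0,0.98],"grip": -1},
  ],
)

```text
time: 12.97
ee_pos: [0.4974, -0.075, 0.2082]
tcp_rot: [-180.0, 0.0, 158.6]
wrist_force: [-0.4, 0.9, -2.0]
opening: 0.0337
grasp_force: 41.0
```

carry_out(
  plan=[
    {"travel": [-0.06,0.055,0],"angular": [0,0,0.25],"grip": -1},
    {"travel": [-0.12,0.11,0],"angular": [0,0,0.5],"grip": -1},
    {"travel": [-0.18,0.165,0],"angular": [0,0,0.74],"grip": -1},
    {"travel": [-0.235,0.214,0],"angular": [0,0,0.98],"grip": -1},
    {"travel": [-0.235,0.214,0],"angular": [0,0,0.98],"grip": -1},
    {"travel": [-0.235,0.214,0],"angular": [0,0,0.98],"grip": -1},
    {"travel": [-0.235,0.214,0],"angular": [0,0,0.98],"grip": -1},
  ],
)

```text
time: 13.55
ee_pos: [0.4288, -0.0117, 0.2088]
tcp_rot: [-180.0, 0.1, -173.8]
wrist_force: [0.1, 0.2, -3.3]
opening: 0.0337
grasp_force: 41.2
```

```bash
python3 - <<'E'
from h import *
w=cam("wrist");w=cam("wrist"); o=monitor.get_obs(); print(o["ee_pos"],o["tcp_rot"],o["q"][5])
cv2.imwrite("pics/w3.png",w["frame"][:,:,::-1])
try: print("foam",foam(w,proj(w,[[.38,-.045,.03]])[0]))
except Exception as e: print(e)
E
```

```text
[ 0.4289314  -0.0120033   0.20875632] [-1.79995012e+02  4.42612280e-02 -1.73793714e+02] -7.809926414890821
foam (470.2, -0.0, 218.2, 120.7, 6.2)
```

View pics/w3.png

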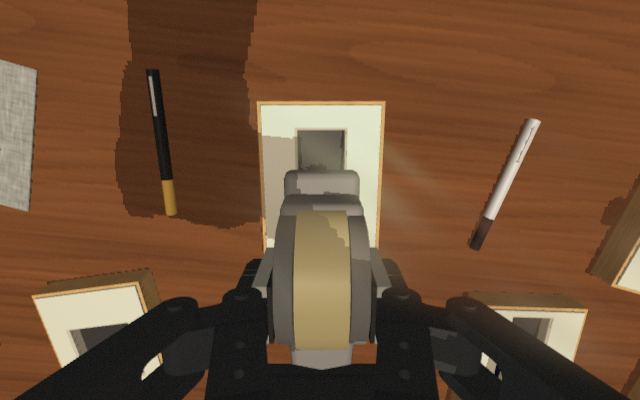

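The dispenser hangs square over the slot box. The free end of the slot shows at rows 129–170, columns 297–347.

```bash
python3 - <<'E'
from h import *
w=cam("wrist"); f=w["frame"].astype(int).sum(2)
for r in (140,150,160): print(r,f[r,288:356].tolist())
print(f[95:180,322].tolist()); print(f[120,250:270].tolist(),f[120,372:392].tolist())
E
```

```text
140 [487, 485, 486, 488, 482, 486, 475, 403, 404, 352, 266, 258, 255, 261, 307, 307, 310, 307, 308, 306, 307, 308, 304, 315, 301, 309, 304, 307, 306, 308, 301, 300, 301, 295, 298, 290, 288, 287, 290, 289, 278, 281, 282, 278, 277, 277, 280, 271, 277, 272, 272, 262, 253, 176, 178, 196, 323, 493, 555, 613, 655, 653, 654, 654, 656, 657, 653, 654]
150 [485, 483, 480, 483, 484, 482, 473, 422, 400, 346, 263, 242, 248, 292, 298, 300, 305, 307, 303, 307, 309, 308, 310, 311, 313, 319, 314, 315, 314, 312, 321, 316, 318, 316, 318, 317, 312, 314, 316, 313, 311, 308, 309, 309, 303, 309, 303, 303, 292, 298, 293, 293, 294, 282, 222, 227, 352, 535, 558, 617, 652, 651, 651, 651, 651, 651, 651, 652]
160 [479, 479, 480, 482, 483, 481, 472, 431, 396, 360, 256, 203, 205, 214, 270, 264, 272, 281, 278, 281, 287, 284, 291, 289, 292, 298, 295, 296, 305, 308, 309, 310, 312, 318, 313, 318, 318, 308, 326, 323, 324, 325, 323, 321, 327, 326, 322, 322, 321, 323, 320, 319, 305, 268, 265, 295, 426, 532, 561, 625, 643, 646, 643, 643, 645, 644, 647, 648]
[241, 237, 244, 233, 243, 244, 400, 488, 485, 442, 559, 654, 653, 653, 656, 652, 654, 655, 654, 655, 656, 654, 655, 656, 655, 655, 657, 657, 655, 652, 654, 654, 622, 579, 522, 372, 280, 271, 279, 287, 283, 288, 284, 290, 294, 298, 295, 298, 299, 300, 309, 313, 316, 315, 316, 318, 323, 318, 317, 321, 319, 321, 319, 322, 319, 313, 313, 314, 286, 271, 260, 252, 246, 247, 251, 247, 256, 262, 290, 334, 364, 384, 395, 409, 419]
[256, 255, 261, 258, 258, 248, 211, 333, 490, 488, 498, 551, 643, 642, 639, 641, 641, 643, 639, 640] [657, 656, 656, 657, 657, 656, 655, 657, 643, 535, 496, 484, 413, 224, 229, 222, 229, 225, 222, 215]
```

```bash
python3 - <<'E'
from h import *
w=cam("wrist")
P=ray(w,[(295,150),(347,150),(322,127.5),(261,120),(380.7,120),(322,104.5)],.03); print(P.round(4))
s=np.deg2rad(6.2);ex=np.array([np.cos(s),np.sin(s)]);ey=np.array([-ex[1],ex[0]])
print("width",(P[1]-P[0])@ey,(P[4]-P[3])@ey)
for nm,p,d in(("slot",P[2],.051),("foam",P[5],.072)):
    q=(P[0]+P[1])/2; c=p+d*ex; c=c+ey*((q-c)@ey); print(nm,c.round(4))
o=monitor.get_obs(); t=o["ee_pos"]
# held: tape roll edges and body front end
print(ray(w,[(285,185),(358,185)],.19).round(4), t)
E
```

```text
[[ 0.4028 -0.0371]
 [ 0.3979  0.0084]
 [ 0.381  -0.0156]
 [ 0.3804 -0.0684]
 [ 0.3692  0.0339]
 [ 0.3619 -0.0177]]
width 0.045744406597179536 0.10290176716146407
slot [ 0.4318 -0.011 ]
foam [ 0.4336 -0.0108]
[[ 0.3968 -0.0305]
 [ 0.3933  0.0012]] [ 0.42887065 -0.01201616  0.20879425]
```

```bash
python3 - <<'E'
from h import *
w=cam("wrist"); o=monitor.get_obs()
print(ray(w,[(322,163),(322,171)],.178).round(4),ray(w,[(322,173)],.2).round(4),o["ee_pos"])
cv2.imwrite("pics/c3.png",cv2.resize(w["frame"][120:380,250:400,::-1],None,fx=2.3,fy=2.3,interpolation=cv2.INTER_CUBIC))
E
```

```text
[[ 0.3873 -0.0152]
 [ 0.3911 -0.0148]] [[ 0.3878 -0.0152]] [ 0.42882299 -0.01197584  0.20884031]
```

View pics/c3.png

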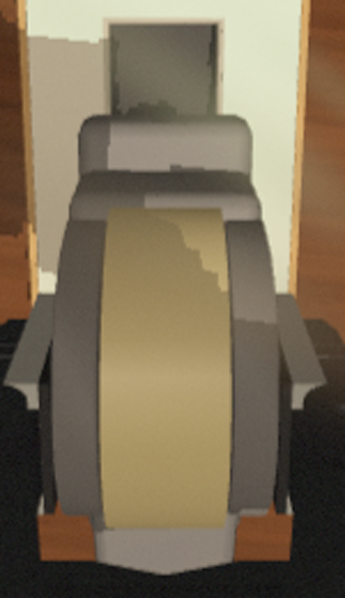

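The dispenser's front end is at crop row 115, clear of the slot edge. Lowering.

carry_out(
  plan=[
    {"travel": [-0.01,0,-0.1],"angular": [0,0,0],"grip": -1},
    {"travel": [-0.01,0,-0.2],"angular": [0,0,0],"grip": -1},
    {"travel": [-0.01,0,-0.3],"angular": [0,0,0],"grip": -1},
    {"travel": [-0.01,0,-0.38],"angular": [0,0,0],"grip": -1},
    {"travel": [-0.01,0,-0.43],"angular": [0,0,0],"grip": -1},
    {"travel": [-0.01,0,-0.46],"angular": [0,0,0],"grip": -1},
    {"travel": [-0.01,0,-0.475],"angular": [0,0,0],"grip": -1},
    {"travel": [-0.01,0,-0.485],"angular": [0,0,0],"grip": -1},
  ],
)

```text
time: 14.47
ee_pos: [0.4257, -0.0118, 0.0637]
tcp_rot: [-180.0, 0.1, -173.7]
wrist_force: [-0.1, -0.3, -2.5]
opening: 0.0336
grasp_force: 41.1
```

carry_out(
  plan=[
    {"travel": [0,0,-0.008],"angular": [0,0,0],"grip": -1},
    {"travel": [0,0,-0.016],"angular": [0,0,0],"grip": -1},
    {"travel": [0,0,-0.024],"angular": [0,0,0],"grip": -1},
    {"travel": [0,0,-0.032],"angular": [0,0,0],"grip": -1},
    {"travel": [0,0,-0.038],"angular": [0,0,0],"grip": -1},
    {"travel": [0,0,-0.038],"angular": [0,0,0],"grip": -1},
  ],
)

```text
time: 14.97
ee_pos: [0.4254, -0.0116, 0.0521]
tcp_rot: [180.0, 0.1, -173.7]
wrist_force: [-0.2, -0.3, -2.8]
opening: 0.0334
grasp_force: 41.1
```

carry_out(
  plan=[
    {"travel": [0,0,-0.006],"angular": [0,0,0],"grip": -1},
    {"travel": [0,0,-0.012],"angular": [0,0,0],"grip": -1},
    {"travel": [0,0,-0.016],"angular": [0,0,0],"grip": -1},
    {"travel": [0,0,-0.016],"angular": [0,0,0],"grip": -1},
    {"travel": [0,0,-0.016],"angular": [0,0,0],"grip": -1},
  ],
)

```text
time: 15.38
ee_pos: [0.4255, -0.0116, 0.0475]
tcp_rot: [-180.0, 0.1, -173.7]
wrist_force: [0.0, 0.4, -2.2]
opening: 0.0336
grasp_force: 41.1
```

carry_out(
  plan=[
    {"travel": [0,0,-0.003],"angular": [0,0,0],"grip": -1},
    {"travel": [0,0,-0.003],"angular": [0,0,0],"grip": -1},
    {"travel": [0,0,-0.003],"angular": [0,0,0],"grip": 0.5},
    {"travel": [0,0,-0.003],"angular": [0,0,0],"grip": 1},
    {"travel": [0,0,-0.003],"angular": [0,0,0],"grip": 1},
    {"travel": [0,0,-0.003],"angular": [0,0,0],"grip": 1},
  ],
)

```text
time: 15.88
ee_pos: [0.4256, -0.0116, 0.0466]
tcp_rot: [-180.0, 0.1, -173.7]
wrist_force: [0.7, -0.4, 0.2]
opening: 0.08
grasp_force: 0.0
```

carry_out(
  plan=[
    {"travel": [0,0,0.06],"angular": [0,0,0],"grip": 1},
    {"travel": [0,0,0.18],"angular": [0,0,0],"grip": 1},
    {"travel": [0,0,0.31],"angular": [0,0,0],"grip": 1},
    {"travel": [0,0,0.44],"angular": [0,0,0],"grip": 1},
    {"travel": [0,0,0.51],"angular": [0,0,0],"grip": 1},
    {"travel": [-0.01,-0.12,0.51],"angular": [0,0,0.04],"grip": 1},
    {"travel": [-0.02,-0.25,0.51],"angular": [0,0,0.04],"grip": 1},
    {"travel": [-0.03,-0.38,0.51],"angular": [0,0,0.084],"grip": 1},
  ],
)

```text
time: 16.55
ee_pos: [0.4167, -0.1265, 0.2003]
tcp_rot: [-180.0, 0.2, -171.1]
wrist_force: [1.4, -0.0, -0.2]
opening: 0.0854
grasp_force: 0.0
```

```bash
python3 - <<'E'
from h import *
w=cam("wrist"); o=monitor.get_obs(); print(o["ee_pos"],o["tcp_rot"])
t=cam("top"); s=cam("scene")
a=w["frame"]; b=cv2.resize(t["frame"][120:265,170:480],None,fx=1.9,fy=1.9)
p=proj(s,[[.43,-.01,.04]])[0].astype(int); c=cv2.resize(s["frame"][p[1]-50:p[1]+50,p[0]-60:p[0]+60],None,fx=1.8,fy=1.8)
im=np.zeros((595,800,3),np.uint8); im[:320,:512]=cv2.resize(a,(512,320)); im[320:595,:589]=b[:275]; im[:180,520:736]=c
cv2.imwrite("pics/m4.png",im[:,:,::-1])
E
```

```text
[ 0.4157981  -0.13225031  0.19969772] [-1.79833715e+02  7.15109665e-02 -1.71271821e+02]
```

View pics/m4.png

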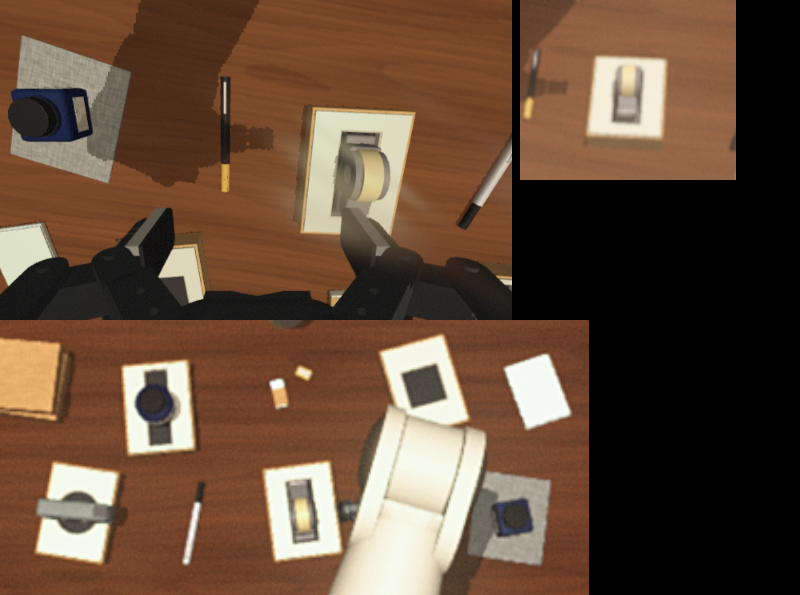

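The dispenser sits down in its slot (inset, top right), the square bottle stands on the pad, and the square cutout is open. Next I fetch the square bottle.

carry_out(
  plan=[
    {"travel": [0,-0.13,0],"angular": [0,0,0],"grip": 1},
    {"travel": [0,-0.26,0],"angular": [0,0,0],"grip": 1},
    {"travel": [0,-0.4,0],"angular": [0,0,0],"grip": 1},
    {"travel": [0,-0.53,0],"angular": [0,0,0],"grip": 1},
    {"travel": [0,-0.65,0],"angular": [0,0,0],"grip": 1},
    {"travel": [0,-0.73,0],"angular": [0,0,0],"grip": 1},
    {"travel": [0,-0.73,0],"angular": [0,0,0],"grip": 1},
    {"travel": [0,-0.73,0],"angular": [0,0,0],"grip": 1},
  ],
)

```text
time: 17.37
ee_pos: [0.4167, -0.3445, 0.1989]
tcp_rot: [179.9, 0.0, -171.3]
wrist_force: [0.5, 0.2, 0.4]
opening: 0.0856
grasp_force: 0.0
```

```bash
python3 - <<'E'
from h import *
t=cam("top"); o=monitor.get_obs(); print(o["ee_pos"],o["tcp_rot"])
h=cv2.cvtColor(t["frame"],cv2.COLOR_RGB2HSV)
m=(h[...,2]<150); m[:130]=0;m[180:]=0;m[:,:380]=0;m[:,410:]=0
# cutout: dark blob inside foam
b=big(m,(393,155)); print("cut",rect(ray(t,b,.03)),b.min(0),b.max(0)); print("foam",foam(t,(380,140),70,150))
E
```

```text
[ 0.41684409 -0.34372234  0.19924777] [ 1.79939559e+02  4.54577674e-02 -1.71281367e+02]
cut (632.8, -216.6, 60.4, 59.7, 14.2) [382 144] [404 165]
foam (633.3, -216.9, 144.2, 104.1, 14.3)
```

carry_out(
  plan=[
    {"travel": [0,-0.0135,-0.1],"angular": [0,0,0],"grip": 1},
    {"travel": [0,-0.0135,-0.22],"angular": [0,0,0],"grip": 1},
    {"travel": [0,-0.0135,-0.34],"angular": [0,0,0],"grip": 1},
    {"travel": [0,-0.0135,-0.44],"angular": [0,0,0],"grip": 1},
    {"travel": [0,-0.0135,-0.52],"angular": [0,0,0],"grip": 1},
    {"travel": [0,-0.0135,-0.55],"angular": [0,0,0],"grip": 1},
    {"travel": [0,-0.0135,-0.55],"angular": [0,0,0],"grip": 1},
  ],
)

```text
time: 18.0
ee_pos: [0.416, -0.3464, 0.0328]
tcp_rot: [179.8, -0.1, -171.2]
wrist_force: [-0.3, -0.4, -0.1]
opening: 0.0854
grasp_force: 0.0
```

carry_out(
  plan=[
    {"travel": [0,0,0],"angular": [0,0,0],"grip": -1},
    {"travel": [0,0,0],"angular": [0,0,0],"grip": -1},
    {"travel": [0,0,0],"angular": [0,0,0],"grip": -1},
    {"travel": [0,0,0],"angular": [0,0,0],"grip": -1},
    {"travel": [0,0,0],"angular": [0,0,0],"grip": -1},
    {"travel": [0,0,0],"angular": [0,0,0],"grip": -1},
    {"travel": [0,0,0],"angular": [0,0,0],"grip": -1},
  ],
)

```text
time: 18.58
ee_pos: [0.4176, -0.3491, 0.0369]
tcp_rot: [-179.9, 0.2, -171.3]
wrist_force: [1.4, 1.6, 5.6]
opening: 0.0535
grasp_force: 43.3
```

```bash
python3 - <<'E'
from h import *
w=cam("wrist"); o=monitor.get_obs(); print(o["ee_pos"],o["tcp_rot"],o["opening"])
cv2.imwrite("pics/g2.png",w["frame"][170:390,200:450,::-1])
E
```

```text
[ 0.41765726 -0.34917322  0.03697029] [-179.8807808     0.23126074 -171.27717319] 0.05312739663741402
```

View pics/g2.png

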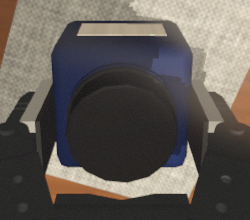

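The gripped bottle's cap centre is at about (320,292) in the full frame.

```bash
python3 - <<'E'
from h import *
w=cam("wrist"); o=monitor.get_obs(); p=np.array(o["ee_pos"]); r=R.from_euler("xyz",o["tcp_rot"],degrees=True).as_matrix()
g=cv2.imread("pics/g1.png")
for n,px,z in(("now",[(320,292),(320,238)],.026),("g1",[(322,311)],.0295)):
    q=ray(w,px,p[2]+z); print(n,[(r.T@(np.r_[a,p[2]]-p)).round(4).tolist() for a in q])
f=w["frame"].astype(int).sum(2); print(f[180:390:3,320].tolist())
f=g.astype(int).sum(2); print(f[195:390:3,320].tolist())
E
```

```text
now [[0.0075, 0.0005, -0.0], [0.0269, 0.0006, -0.0001]]
g1 [[0.0025, 0.0012, -0.0]]
[415, 389, 409, 413, 118, 472, 460, 465, 518, 144, 154, 163, 180, 188, 198, 197, 199, 199, 176, 156, 172, 140, 143, 122, 118, 148, 136, 130, 130, 133, 132, 134, 128, 118, 120, 123, 129, 117, 130, 125, 118, 119, 117, 108, 119, 115, 105, 116, 112, 120, 130, 109, 111, 112, 120, 122, 113, 203, 613, 601, 571, 558, 343, 286, 122, 102, 118, 122, 113, 112]
[160, 163, 152, 104, 330, 334, 328, 328, 409, 149, 142, 147, 151, 151, 145, 152, 151, 146, 107, 106, 102, 73, 46, 75, 50, 65, 91, 93, 77, 82, 79, 78, 80, 68, 57, 79, 65, 68, 86, 75, 72, 78, 67, 70, 84, 77, 66, 76, 75, 72, 65, 58, 67, 72, 75, 80, 64, 68, 66, 66, 47, 65, 64, 65, 75]
```

carry_out(
  plan=[
    {"travel": [0,0,0.05],"angular": [0,0,0],"grip": -1},
    {"travel": [0,0,0.14],"angular": [0,0,0],"grip": -1},
    {"travel": [0,0,0.25],"angular": [0,0,0],"grip": -1},
    {"travel": [0,0,0.36],"angular": [0,0,0],"grip": -1},
    {"travel": [0.0,0.0,0.4],"angular": [0,0,0],"grip": -1},
  ],
)

```text
time: 19.1
ee_pos: [0.4177, -0.3497, 0.1606]
tcp_rot: [-179.7, 0.3, -171.3]
wrist_force: [0.8, -0.7, -1.1]
opening: 0.0532
grasp_force: 42.8
```

carry_out(
  plan=[
    {"travel": [0.08,0.05,0],"angular": [0,0,0.05],"grip": -1},
    {"travel": [0.19,0.11,0],"angular": [0,0,0.1],"grip": -1},
    {"travel": [0.3,0.18,0],"angular": [0,0,0.15],"grip": -1},
    {"travel": [0.41,0.25,0],"angular": [0,0,0.195],"grip": -1},
    {"travel": [0.52,0.32,0],"angular": [0,0,0.195],"grip": -1},
    {"travel": [0.62,0.38,0],"angular": [0,0,0.195],"grip": -1},
    {"travel": [0.69,0.42,0],"angular": [0,0,0.195],"grip": -1},
    {"travel": [0.728,0.445,0],"angular": [0,0,0.195],"grip": -1},
  ],
)

```text
time: 19.77
ee_pos: [0.6372, -0.2131, 0.1538]
tcp_rot: [180.0, 0.1, -165.6]
wrist_force: [-0.2, -0.5, -1.7]
opening: 0.0529
grasp_force: 42.7
```

carry_out(
  plan=[
    {"travel": [0,0,-0.06],"angular": [0,0,0],"grip": -1},
    {"travel": [0,0,-0.12],"angular": [0,0,0],"grip": -1},
    {"travel": [0,0,-0.15],"angular": [0,0,0],"grip": -1},
    {"travel": [0,0,-0.15],"angular": [0,0,0],"grip": -1},
    {"travel": [0,0,-0.15],"angular": [0,0,0],"grip": -1},
  ],
)

```text
time: 20.18
ee_pos: [0.6346, -0.2152, 0.1096]
tcp_rot: [180.0, 0.0, -165.7]
wrist_force: [-0.1, -0.4, -1.4]
opening: 0.0537
grasp_force: 42.7
```

```bash
python3 - <<'E'
from h import *
w=cam("wrist"); o=monitor.get_obs(); print(o["ee_pos"],o["tcp_rot"],o["opening"])
cv2.imwrite("pics/w5.png",cv2.resize(w["frame"][40:300,150:490,::-1],None,fx=2.2,fy=2.2,interpolation=cv2.INTER_CUBIC))
E
```

```text
[ 0.63498458 -0.21541935  0.1105343 ] [-1.79974936e+02  1.09560626e-01 -1.65722587e+02] 0.0530005314804717
```

View pics/w5.png

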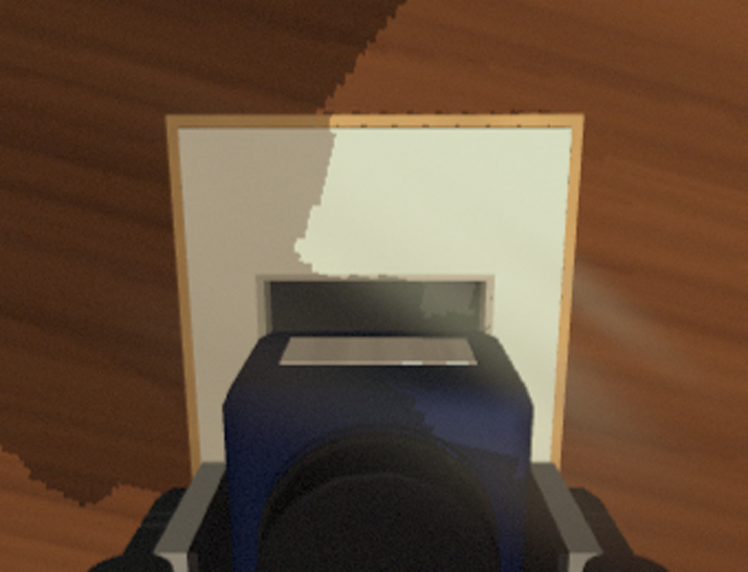

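The open bottle-side edge of the square cutout is at row 165 of the frame, columns 267–374. The bottle's lower front edge is at row 191, columns 269–377.

```bash
python3 - <<'E'
from h import *
w=cam("wrist"); o=monitor.get_obs(); p=np.array(o["ee_pos"]); r=R.from_euler("xyz",o["tcp_rot"],degrees=True).as_matrix()
def tl(px,z): return [( r.T@(np.r_[a,p[2]]-p)*1000)[:2].round(1).tolist() for a in ray(w,px,z)]
print("cut outer",tl([(267.3,180),(374.5,180),(321,165)],.03))
print("cut inner",tl([(272.5,180),(371,180),(321,168)],.03))
print("foam",tl([(231.6,98.2),(410,98.2),(234,150),(405,150)],.03))
print("bottle",tl([(269,191.4),(377,191.4),(323,191.4)],.0765))
E
```

```text
cut outer [[22.9, -32.2], [22.9, 33.7], [32.2, 0.8]]
cut inner [[22.9, -29.1], [22.9, 31.6], [30.3, 0.8]]
foam [[71.1, -50.8], [71.1, 52.2], [41.3, -51.5], [41.3, 51.3]]
bottle [[27.3, -24.4], [27.3, 28.0], [27.3, 1.8]]
```

Aligned to within about 1 mm. Lowering.

carry_out(
  plan=[
    {"travel": [0,0,-0.06],"angular": [0,0,0],"grip": -1},
    {"travel": [0,0,-0.11],"angular": [0,0,0],"grip": -1},
    {"travel": [0,0,-0.14],"angular": [0,0,0],"grip": -1},
    {"travel": [0,0,-0.16],"angular": [0,0,0],"grip": -1},
    {"travel": [0,0,-0.175],"angular": [0,0,0],"grip": -1},
    {"travel": [0,0,-0.185],"angular": [0,0,0],"grip": -1},
    {"travel": [0,0,-0.192],"angular": [0,0,0],"grip": -1},
    {"travel": [0,0,-0.192],"angular": [0,0,0],"grip": -1},
  ],
)

```text
time: 20.95
ee_pos: [0.635, -0.2152, 0.0521]
tcp_rot: [-180.0, 0.1, -165.7]
wrist_force: [-0.1, 0.3, -1.5]
opening: 0.0529
grasp_force: 42.7
```

carry_out(
  plan=[
    {"travel": [0,0,-0.004],"angular": [0,0,0],"grip": -1},
    {"travel": [0,0,-0.008],"angular": [0,0,0],"grip": -1},
    {"travel": [0,0,-0.01],"angular": [0,0,0],"grip": -1},
    {"travel": [0,0,-0.01],"angular": [0,0,0],"grip": -1},
  ],
)

```text
time: 21.28
ee_pos: [0.6352, -0.2152, 0.05]
tcp_rot: [-180.0, 0.1, -165.7]
wrist_force: [-1.5, 0.9, 4.9]
opening: 0.0533
grasp_force: 43.4
```

carry_out(
  plan=[
    {"travel": [0,0,0],"angular": [0,0,0],"grip": 1},
    {"travel": [0,0,0],"angular": [0,0,0],"grip": 1},
    {"travel": [0,0,0],"angular": [0,0,0],"grip": 1},
    {"travel": [0,0,0.06],"angular": [0,0,0],"grip": 1},
    {"travel": [0,0,0.18],"angular": [0,0,0],"grip": 1},
    {"travel": [0,0,0.31],"angular": [0,0,0],"grip": 1},
    {"travel": [0,0,0.44],"angular": [0,0,0],"grip": 1},
    {"travel": [0,0,0.5],"angular": [0,0,0],"grip": 1},
  ],
)

```text
time: 21.95
ee_pos: [0.6357, -0.2154, 0.2047]
tcp_rot: [-179.8, 0.3, -165.7]
wrist_force: [0.4, -1.2, 0.8]
opening: 0.0852
grasp_force: 0.0
```

carry_out(
  plan=[
    {"travel": [-0.005,0.09,0],"angular": [0,0,-0.05],"grip": 1},
    {"travel": [-0.01,0.2,0],"angular": [0,0,-0.1],"grip": 1},
    {"travel": [-0.02,0.31,0],"angular": [0,0,-0.15],"grip": 1},
    {"travel": [-0.03,0.42,0],"angular": [0,0,-0.18],"grip": 1},
    {"travel": [-0.035,0.53,0],"angular": [0,0,-0.18],"grip": 1},
    {"travel": [-0.04,0.64,0],"angular": [0,0,-0.18],"grip": 1},
    {"travel": [-0.045,0.725,0],"angular": [0,0,-0.18],"grip": 1},
  ],
)

```text
time: 22.53
ee_pos: [0.6211, 0.0047, 0.199]
tcp_rot: [180.0, 0.1, -170.8]
wrist_force: [0.8, 0.5, 0.1]
opening: 0.0853
grasp_force: 0.0
```

carry_out(
  plan=[
    {"travel": [-0.005,0.11,0],"angular": [0,0,-0.05],"grip": 1},
    {"travel": [-0.01,0.22,0],"angular": [0,0,-0.1],"grip": 1},
    {"travel": [-0.02,0.33,0],"angular": [0,0,-0.15],"grip": 1},
    {"travel": [-0.03,0.44,0],"angular": [0,0,-0.18],"grip": 1},
    {"travel": [-0.035,0.55,0],"angular": [0,0,-0.18],"grip": 1},
    {"travel": [-0.04,0.66,0],"angular": [0,0,-0.18],"grip": 1},
    {"travel": [-0.045,0.725,0],"angular": [0,0,-0.18],"grip": 1},
    {"travel": [-0.045,0.725,0],"angular": [0,0,-0.18],"grip": 1},
  ],
)

```text
time: 23.2
ee_pos: [0.6073, 0.2237, 0.1984]
tcp_rot: [180.0, 0.0, -175.8]
wrist_force: [0.7, -0.4, -0.4]
opening: 0.0851
grasp_force: 0.0
```

```bash
python3 - <<'E'
from h import *
for i in range(3): w=cam("wrist")
o=monitor.get_obs(); print(o["ee_pos"],o["tcp_rot"],o["q"][5])
t=cam("top")
p=proj(w,[[.548,.18,.03]])[0]; print(p)
try: print("foam",foam(w,p))
except Exception as e: print(e)
im=np.zeros((595,760,3),np.uint8); im[:400,:640]=w["frame"]; c=t["frame"][130:185,360:425]; im[400:565,:195]=cv2.resize(c,(195,165))
cv2.imwrite("pics/m6.png",im[:,:,::-1])
E
```

```text
[0.60791943 0.21962781 0.19883809] [-1.79980016e+02  5.78455223e-02 -1.75990521e+02] 15.869033167536692
[276.34763558 110.53782046]
foam (608.7, 221.6, 142.1, 102.9, 4.1)
```

View pics/m6.png

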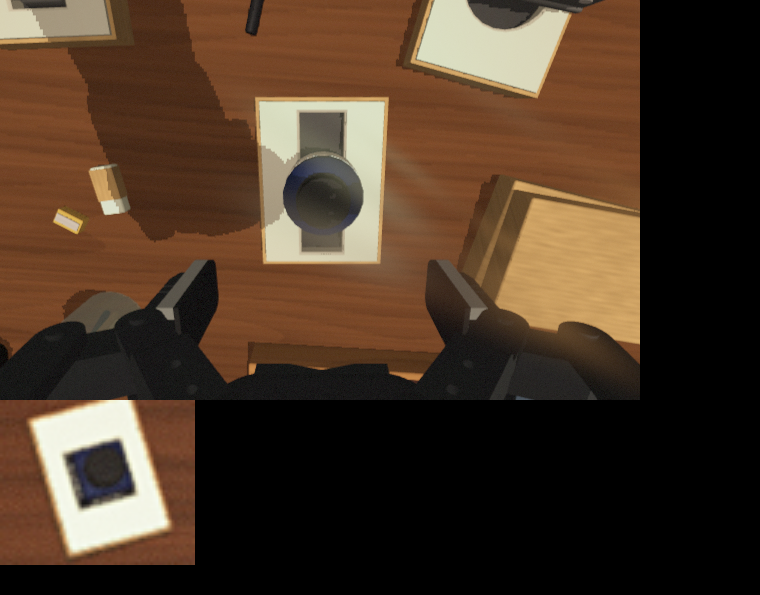

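The square bottle is seated in its cutout (inset). The round bottle's body spans columns 283–363 with its lower edge at row 236, and the long slot runs over rows 110–251.

```bash
python3 - <<'E'
from h import *
w=cam("wrist"); o=monitor.get_obs(); print(o["ee_pos"])
P=ray(w,[(283,195),(363,195),(323,236)],.071); print(P.round(4), (P[0]+P[1])/2, P[2]-.031*np.array([1,.07]))
print("cap",ray(w,[(324,196)],.09).round(4))
S=ray(w,[(322,110.5),(322,252)],.03); print(S.round(4),S.mean(0),np.hypot(*(S[1]-S[0])))
print(ray(w,[(298.5,130),(347.5,130)],.03).mean(0))
E
```

```text
[0.60811857 0.21882334 0.19906233]
[[0.609  0.191 ]
 [0.6048 0.2518]
 [0.6402 0.2237]] [0.60689644 0.22137342] [0.60920867 0.22155708]
cap [[0.6026 0.2217]]
[[0.5456 0.2164]
 [0.672  0.2252]] [0.60880317 0.22082165] 0.12665126877569205
[0.56135658 0.21834712]
```

carry_out(
  plan=[
    {"travel": [-0.002,0.009,-0.1],"angular": [0,0,0],"grip": 1},
    {"travel": [-0.002,0.009,-0.2],"angular": [0,0,0],"grip": 1},
    {"travel": [-0.002,0.009,-0.3],"angular": [0,0,0],"grip": 1},
    {"travel": [-0.002,0.009,-0.39],"angular": [0,0,0],"grip": 1},
    {"travel": [-0.002,0.009,-0.45],"angular": [0,0,0],"grip": 1},
    {"travel": [-0.002,0.009,-0.473],"angular": [0,0,0],"grip": 1},
    {"travel": [-0.002,0.009,-0.473],"angular": [0,0,0],"grip": 1},
  ],
)

```text
time: 24.03
ee_pos: [0.6066, 0.2212, 0.0554]
tcp_rot: [-179.9, -0.1, -176.1]
wrist_force: [-0.4, 0.6, 0.9]
opening: 0.0852
grasp_force: 0.0
```

carry_out(
  plan=[
    {"travel": [0,0,0],"angular": [0,0,0],"grip": -1},
    {"travel": [0,0,0],"angular": [0,0,0],"grip": -1},
    {"travel": [0,0,0],"angular": [0,0,0],"grip": -1},
    {"travel": [0,0,0],"angular": [0,0,0],"grip": -1},
    {"travel": [0,0,0],"angular": [0,0,0],"grip": -1},
    {"travel": [0,0,0],"angular": [0,0,0],"grip": -1},
    {"travel": [0,0,0],"angular": [0,0,0],"grip": -1},
  ],
)

```text
time: 24.62
ee_pos: [0.6085, 0.2227, 0.0595]
tcp_rot: [180.0, 0.3, -176.0]
wrist_force: [0.5, -0.7, 7.1]
opening: 0.0603
grasp_force: 44.4
```

```bash
python3 - <<'E'
from h import *
w=cam("wrist"); o=monitor.get_obs(); print(o["ee_pos"],o["opening"])
cv2.imwrite("pics/g3.png",w["frame"][150:400,180:460,::-1])
E
```

```text
[0.60851359 0.22274361 0.05948793] 0.06040347477524223
```

View pics/g3.png

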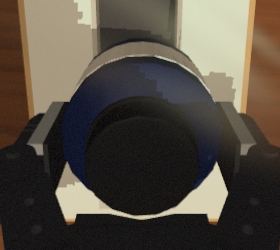

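The round bottle is held between the pads and upright. I have now used up my picture views (this was the 15th, one over the 14 allowed), so from here I work from numbers only.

carry_out(
  plan=[
    {"travel": [0,0,0.05],"angular": [0,0,0],"grip": -1},
    {"travel": [0,0,0.15],"angular": [0,0,0],"grip": -1},
    {"travel": [0,0,0.26],"angular": [0,0,0],"grip": -1},
    {"travel": [0,0,0.37],"angular": [0,0,0],"grip": -1},
    {"travel": [0.0,0.0,0.45],"angular": [0,0,0],"grip": -1},
    {"travel": [0.0,0.0,0.45],"angular": [0,0,0],"grip": -1},
  ],
)

```text
time: 25.17
ee_pos: [0.6089, 0.2232, 0.1992]
tcp_rot: [179.9, 0.6, -176.0]
wrist_force: [0.7, 1.4, -1.1]
opening: 0.0604
grasp_force: 44.2
```

carry_out(
  plan=[
    {"travel": [-0.03,-0.08,0],"angular": [0,0,0],"grip": -1},
    {"travel": [-0.07,-0.2,0],"angular": [0,0,0],"grip": -1},
    {"travel": [-0.11,-0.33,0],"angular": [0,0,0],"grip": -1},
    {"travel": [-0.15,-0.46,0],"angular": [0,0,0],"grip": -1},
    {"travel": [-0.2,-0.59,0],"angular": [0,0,0],"grip": -1},
    {"travel": [-0.24,-0.71,0],"angular": [0,0,0],"grip": -1},
    {"travel": [-0.28,-0.84,0],"angular": [0,0,0],"grip": -1},
    {"travel": [-0.319,-0.953,0],"angular": [0,0,0],"grip": -1},
  ],
)

```text
time: 25.83
ee_pos: [0.5105, -0.0652, 0.1922]
tcp_rot: [-180.0, 0.1, -176.0]
wrist_force: [0.5, -0.7, -2.0]
opening: 0.0602
grasp_force: 44.2
```

carry_out(
  plan=[
    {"travel": [-0.04,-0.12,0],"angular": [0,0,0],"grip": -1},
    {"travel": [-0.08,-0.25,0],"angular": [0,0,0],"grip": -1},
    {"travel": [-0.12,-0.38,0],"angular": [0,0,0],"grip": -1},
    {"travel": [-0.16,-0.5,0],"angular": [0,0,0],"grip": -1},
    {"travel": [-0.21,-0.63,0],"angular": [0,0,0],"grip": -1},
    {"travel": [-0.25,-0.75,0],"angular": [0,0,0],"grip": -1},
    {"travel": [-0.29,-0.87,0],"angular": [0,0,0],"grip": -1},
    {"travel": [-0.319,-0.953,0],"angular": [0,0,0],"grip": -1},
  ],
)

```text
time: 26.5
ee_pos: [0.4145, -0.3519, 0.192]
tcp_rot: [-180.0, 0.1, -176.1]
wrist_force: [0.9, -0.6, -1.8]
opening: 0.0602
grasp_force: 44.2
```

carry_out(
  plan=[
    {"travel": [0,0,0],"angular": [0,0,0],"grip": -1},
    {"travel": [0,0,-0.08],"angular": [0,0,0],"grip": -1},
    {"travel": [0,0,-0.18],"angular": [0,0,0],"grip": -1},
    {"travel": [0,0,-0.29],"angular": [0,0,0],"grip": -1},
    {"travel": [0,0,-0.38],"angular": [0,0,0],"grip": -1},
    {"travel": [0,0,-0.45],"angular": [0,0,0],"grip": -1},
    {"travel": [0,0,-0.49],"angular": [0,0,0],"grip": -1},
    {"travel": [0,0,-0.5],"angular": [0,0,0],"grip": -1},
  ],
)

```text
time: 27.17
ee_pos: [0.4151, -0.3481, 0.0398]
tcp_rot: [179.9, -0.1, -176.0]
wrist_force: [0.1, 1.2, -2.0]
opening: 0.0602
grasp_force: 44.2
```

carry_out(
  plan=[
    {"travel": [0,0,0],"angular": [0,0,0],"grip": -1},
    {"travel": [0,0,0],"angular": [0,0,0],"grip": -1},
  ],
)

```text
time: 27.33
ee_pos: [0.4165, -0.3496, 0.0435]
tcp_rot: [-179.9, 0.1, -176.0]
wrist_force: [-0.3, 0.2, -2.2]
opening: 0.0602
grasp_force: 44.2
```

carry_out(
  plan=[
    {"travel": [0,0,-0.01],"angular": [0,0,0],"grip": -1},
    {"travel": [0,0,-0.02],"angular": [0,0,0],"grip": -1},
    {"travel": [0,0,-0.027],"angular": [0,0,0],"grip": -1},
    {"travel": [0,0,-0.033],"angular": [0,0,0],"grip": -1},
    {"travel": [0,0,-0.033],"angular": [0,0,0],"grip": -1},
    {"travel": [0,0,-0.033],"angular": [0,0,0],"grip": -1},
  ],
)

```text
time: 27.83
ee_pos: [0.4159, -0.3494, 0.0325]
tcp_rot: [-180.0, 0.1, -176.0]
wrist_force: [-1.5, 0.7, 0.9]
opening: 0.06
grasp_force: 44.5
```

carry_out(
  plan=[
    {"travel": [0,0,0],"angular": [0,0,0],"grip": 1},
    {"travel": [0,0,0],"angular": [0,0,0],"grip": 1},
    {"travel": [0,0,0],"angular": [0,0,0],"grip": 1},
    {"travel": [0,0,0.06],"angular": [0,0,0],"grip": 1},
    {"travel": [0,0,0.19],"angular": [0,0,0],"grip": 1},
    {"travel": [0,0,0.32],"angular": [0,0,0],"grip": 1},
    {"travel": [0,0,0.45],"angular": [0,0,0],"grip": 1},
    {"travel": [0,0,0.56],"angular": [0,0,0],"grip": 1},
  ],
)

```text
time: 28.5
ee_pos: [0.4159, -0.3492, 0.2031]
tcp_rot: [-179.9, 0.1, -176.0]
wrist_force: [0.3, -0.9, -0.6]
opening: 0.0856
grasp_force: 0.0
```

carry_out(
  plan=[
    {"travel": [0,0.12,0],"angular": [0,0,0.15],"grip": 1},
    {"travel": [0.01,0.24,0],"angular": [0,0,0.3],"grip": 1},
    {"travel": [0.015,0.36,0],"angular": [0,0,0.45],"grip": 1},
    {"travel": [0.02,0.48,0],"angular": [0,0,0.6],"grip": 1},
    {"travel": [0.025,0.6,0],"angular": [0,0,0.78],"grip": 1},
    {"travel": [0.025,0.71,0],"angular": [0,0,0.954],"grip": 1},
    {"travel": [0.025,0.778,0],"angular": [0,0,0.954],"grip": 1},
  ],
)

```text
time: 29.08
ee_pos: [0.4231, -0.1134, 0.2005]
tcp_rot: [-180.0, 0.1, -148.3]
wrist_force: [0.4, -0.6, 0.1]
opening: 0.0856
grasp_force: 0.0
```

carry_out(
  plan=[
    {"travel": [0,0.12,0],"angular": [0,0,0.15],"grip": 1},
    {"travel": [0.01,0.24,0],"angular": [0,0,0.3],"grip": 1},
    {"travel": [0.015,0.36,0],"angular": [0,0,0.45],"grip": 1},
    {"travel": [0.02,0.48,0],"angular": [0,0,0.6],"grip": 1},
    {"travel": [0.025,0.6,0],"angular": [0,0,0.78],"grip": 1},
    {"travel": [0.025,0.71,0],"angular": [0,0,0.954],"grip": 1},
    {"travel": [0.025,0.778,0],"angular": [0,0,0.954],"grip": 1},
  ],
)

```text
time: 29.67
ee_pos: [0.4306, 0.1203, 0.2003]
tcp_rot: [-180.0, 0.1, -120.9]
wrist_force: [0.3, -0.8, 0.3]
opening: 0.0859
grasp_force: 0.0
```

carry_out(
  plan=[
    {"travel": [0,0.12,0],"angular": [0,0,0.15],"grip": 1},
    {"travel": [0.01,0.24,0],"angular": [0,0,0.3],"grip": 1},
    {"travel": [0.015,0.36,0],"angular": [0,0,0.45],"grip": 1},
    {"travel": [0.02,0.48,0],"angular": [0,0,0.6],"grip": 1},
    {"travel": [0.025,0.6,0],"angular": [0,0,0.78],"grip": 1},
    {"travel": [0.025,0.71,0],"angular": [0,0,0.954],"grip": 1},
    {"travel": [0.025,0.778,0],"angular": [0,0,0.954],"grip": 1},
    {"travel": [0.025,0.778,0],"angular": [0,0,0.954],"grip": 1},
  ],
)

```text
time: 30.33
ee_pos: [0.4379, 0.3544, 0.1992]
tcp_rot: [180.0, 0.1, -93.8]
wrist_force: [0.4, 0.7, 1.2]
opening: 0.0857
grasp_force: 0.0
```

```bash
python3 - <<'E'
from h import *
for i in range(4): w=cam("wrist")
o=monitor.get_obs(); print(o["ee_pos"],o["tcp_rot"],o["q"][5])
f=w["frame"]; h=cv2.cvtColor(f,cv2.COLOR_RGB2HSV)
# coarse print of the rectified neighbourhood at z=.078 (V,S): rows along -x, cols along -y
g=ortho(w,.36,.52,.26,.44,.078,1000); gh=cv2.cvtColor(g,cv2.COLOR_BGR2HSV)
for i in range(4,160,8): print("%.3f"%(.52-i/1000)," ".join("%3d/%-3d"%(gh[i,j,2],gh[i,j,1]) for j in range(4,180,10)))
E
```

```text
[0.43846007 0.35028507 0.200284  ] [-1.79997679e+02  5.58018445e-02 -9.40570962e+01] -47.34085384721227
0.516 112/173 110/174 109/166 108/175 115/169 114/172 117/166 115/166 117/161 119/148 119/156 116/160 116/167 116/167 116/165 115/169 118/169 213/129
0.508 126/172 126/170 126/166 124/175 124/169 123/166 125/165 121/162 123/151 123/149 121/152 117/159 115/164 113/167 112/175 114/172 113/167  88/151
0.500 122/173 123/170 124/175 124/175 123/174 124/173 199/133 220/37  219/35  209/66  215/128 123/155 118/173 117/172 117/170 117/163 117/168 118/156
0.492 124/173 119/171 119/178 126/166 127/167 127/167 212/89  220/36  219/35  220/35  220/34  221/33  222/32  219/33  150/139 102/153  89/152 124/175
0.484 119/169 120/168 119/171 120/168 119/167 120/162 221/32  219/35  218/34  220/34  222/34  223/33  223/32  172/58  173/57  126/138  84/155  81/161
0.476 125/171 125/175 125/173 124/173 124/171 124/152 218/35  218/35  218/34  221/35  223/33  223/32  223/33  174/57  173/56   91/135  83/160  82/165
0.468 120/166 118/169 118/166 119/169 125/165 126/148 218/35  217/33  219/34  200/55  203/53  22
[... 1303 characters left out ...]
/37  219/34  217/34  216/34  218/35  222/33  223/32  171/61  169/56   74/172  76/171 114/172 114/174
0.388 115/157 119/148 127/131 133/115 202/128 218/36  218/37  215/36  215/36  220/34  223/33  222/34  222/31  143/118  80/163  77/169 120/174 119/167
0.380 113/158 120/145 124/132 129/123 126/132 130/124 139/110 204/111 215/53  220/32  221/33  218/34  223/32  207/129 122/165 119/171 118/171 116/176
0.372 119/165 123/149 126/138 127/141 128/139 134/126 140/111 140/115 131/146 131/150 139/121 191/135 213/115 120/155 125/171 127/167 127/173 125/171
0.364 117/159 118/147 118/145 122/146 124/140 130/120 126/113 118/130 112/150 123/122 122/127 108/168 110/165 119/176 121/171 121/171 121/175 121/160
```

```bash
python3 - <<'E'
from h import *
w=cam("wrist"); o=monitor.get_obs(); print(o["ee_pos"])
g=ortho(w,.36,.52,.26,.44,.078,2000); h=cv2.cvtColor(g,cv2.COLOR_BGR2HSV).astype(int)
m=(h[...,1]<52)&(h[...,2]<168)&(h[...,2]>128)
m=cv2.morphologyEx(m.astype(np.uint8),cv2.MORPH_OPEN,np.ones((5,5)))
U=[];
for j in range(80,360,8):
    c=np.flatnonzero(m[:,j]); 
    if len(c): print("y%.3f"%(.44-j/2000),"x %.4f..%.4f n%d"%(.52-c[-1]/2000,.52-c[0]/2000,len(c)),end="; ")
m2=((h[...,1]<56)&(h[...,2]<168)).astype(np.uint8); m2=cv2.morphologyEx(m2,cv2.MORPH_OPEN,np.ones((5,5)))
print()
for x in (.432,.436,.440,.444,.448,.452):
    r=np.flatnonzero(m2[int((.52-x)*2000)]); print(x,"y %.4f..%.4f"%(.44-r[-1]/2000,.44-r[0]/2000))
print("foam",foam(w,proj(w,[[.485,.35,.03]])[0]),foam(w,proj(w,[[.395,.36,.03]])[0]))
E
```

```text
[0.43857451 0.35004417 0.2004113 ]
y0.400 x 0.4315..0.4555 n49; y0.396 x 0.4310..0.4560 n51; y0.392 x 0.4300..0.4555 n52; y0.388 x 0.4305..0.4550 n50; y0.384 x 0.4285..0.4550 n54; y0.380 x 0.4280..0.4545 n54; y0.376 x 0.4275..0.4545 n55; y0.372 x 0.4285..0.4535 n51; y0.368 x 0.4280..0.4535 n52; y0.364 x 0.4275..0.4530 n52; y0.360 x 0.4270..0.4525 n52; y0.356 x 0.4265..0.4515 n51; y0.352 x 0.4265..0.4515 n51; y0.348 x 0.4260..0.4505 n50; y0.344 x 0.4250..0.4500 n51; y0.340 x 0.4245..0.4495 n51; y0.336 x 0.4240..0.4490 n38; y0.332 x 0.4235..0.4310 n16; 
0.432 y 0.2915..0.4020
0.436 y 0.2910..0.4035
0.44 y 0.2905..0.4035
0.444 y 0.2900..0.4030
0.448 y 0.3060..0.4025
0.452 y 0.3160..0.4025
foam (440.6, 362.6, 142.7, 128.1, -10.4) (440.6, 362.6, 142.7, 128.1, -10.4)
```

carry_out(
  plan=[
    {"travel": [0,-0.003,-0.1],"angular": [0,0,-0.086],"grip": 1},
    {"travel": [0,-0.003,-0.2],"angular": [0,0,-0.086],"grip": 1},
    {"travel": [0,-0.003,-0.3],"angular": [0,0,-0.086],"grip": 1},
    {"travel": [0,-0.003,-0.38],"angular": [0,0,-0.086],"grip": 1},
    {"travel": [0,-0.003,-0.44],"angular": [0,0,-0.086],"grip": 1},
    {"travel": [0,-0.003,-0.461],"angular": [0,0,-0.086],"grip": 1},
    {"travel": [0,-0.003,-0.461],"angular": [0,0,-0.086],"grip": 0},
    {"travel": [0,-0.003,-0.461],"angular": [0,0,-0.086],"grip": 0},
  ],
)

```text
time: 31.25
ee_pos: [0.4389, 0.3497, 0.063]
tcp_rot: [-180.0, 0.1, -96.5]
wrist_force: [0.5, -0.1, 0.9]
opening: 0.0636
grasp_force: 0.0
```

carry_out(
  plan=[
    {"travel": [0,0,0],"angular": [0,0,0],"grip": -1},
    {"travel": [0,0,0],"angular": [0,0,0],"grip": -1},
    {"travel": [0,0,0],"angular": [0,0,0],"grip": -1},
    {"travel": [0,0,0],"angular": [0,0,0],"grip": -1},
    {"travel": [0,0,0],"angular": [0,0,0],"grip": -1},
    {"travel": [0,0,0],"angular": [0,0,0],"grip": -1},
    {"travel": [0,0,0],"angular": [0,0,0],"grip": -1},
    {"travel": [0,0,0],"angular": [0,0,0],"grip": -1},
  ],
)

```text
time: 31.92
ee_pos: [0.439, 0.3505, 0.0633]
tcp_rot: [-179.9, 0.1, -96.5]
wrist_force: [-1.2, -0.5, 6.9]
opening: 0.0286
grasp_force: 41.6
```

carry_out(
  plan=[
    {"travel": [0,0,0.05],"angular": [0,0,0],"grip": -1},
    {"travel": [0,0,0.15],"angular": [0,0,0],"grip": -1},
    {"travel": [0,0,0.26],"angular": [0,0,0],"grip": -1},
    {"travel": [0,0,0.37],"angular": [0,0,0],"grip": -1},
    {"travel": [0.0,0.0,0.46],"angular": [0,0,0],"grip": -1},
    {"travel": [0.0,0.0,0.48],"angular": [0,0,0],"grip": -1},
  ],
)

```text
time: 32.42
ee_pos: [0.4394, 0.3509, 0.2111]
tcp_rot: [-179.7, 0.3, -96.5]
wrist_force: [0.7, 1.0, -2.3]
opening: 0.0286
grasp_force: 40.7
```

carry_out(
  plan=[
    {"travel": [0.05,-0.04,0],"angular": [0,0,-0.22],"grip": -1},
    {"travel": [0.1,-0.075,0],"angular": [0,0,-0.46],"grip": -1},
    {"travel": [0.15,-0.11,0],"angular": [0,0,-0.7],"grip": -1},
    {"travel": [0.19,-0.1435,0],"angular": [0,0,-0.924],"grip": -1},
  ],
)

```text
time: 32.75
ee_pos: [0.4961, 0.3064, 0.2047]
tcp_rot: [180.0, 0.0, -123.3]
wrist_force: [0.9, 0.0, -2.2]
opening: 0.0285
grasp_force: 40.6
```

carry_out(
  plan=[
    {"travel": [0.05,-0.04,0],"angular": [0,0,-0.22],"grip": -1},
    {"travel": [0.1,-0.075,0],"angular": [0,0,-0.46],"grip": -1},
    {"travel": [0.15,-0.11,0],"angular": [0,0,-0.7],"grip": -1},
    {"travel": [0.19,-0.1435,0],"angular": [0,0,-0.924],"grip": -1},
  ],
)

```text
time: 33.08
ee_pos: [0.5531, 0.2632, 0.2045]
tcp_rot: [180.0, -0.0, -149.8]
wrist_force: [-0.5, -1.1, -1.9]
opening: 0.0284
grasp_force: 40.6
```

carry_out(
  plan=[
    {"travel": [0.05,-0.04,0],"angular": [0,0,-0.22],"grip": -1},
    {"travel": [0.1,-0.075,0],"angular": [0,0,-0.46],"grip": -1},
    {"travel": [0.15,-0.11,0],"angular": [0,0,-0.7],"grip": -1},
    {"travel": [0.19,-0.1435,0],"angular": [0,0,-0.924],"grip": -1},
    {"travel": [0.19,-0.1435,-0.1],"angular": [0,0,-0.924],"grip": -1},
    {"travel": [0.19,-0.1435,-0.2],"angular": [0,0,-0.924],"grip": -1},
    {"travel": [0.19,-0.1435,-0.27],"angular": [0,0,-0.924],"grip": -1},
    {"travel": [0.19,-0.1435,-0.27],"angular": [0,0,-0.924],"grip": -1},
  ],
)

```text
time: 33.75
ee_pos: [0.607, 0.2199, 0.1182]
tcp_rot: [-179.9, -0.4, -175.9]
wrist_force: [-0.1, 0.1, -3.2]
opening: 0.0286
grasp_force: 40.5
```

```bash
python3 - <<'E'
from h import *
for i in range(4): w=cam("wrist")
o=monitor.get_obs(); print(o["ee_pos"],o["tcp_rot"],o["q"][5],o["opening"])
h=cv2.cvtColor(w["frame"],cv2.COLOR_RGB2HSV)
for c in (312,322,332): print(c,[(r,int(h[r,c,2]),int(h[r,c,1])) for r in range(40,260,4)])
for r in (130,150,170,200): print(r,[(c,int(h[r,c,2]),int(h[r,c,1])) for c in range(230,410,5)])
cv2.imwrite("pics/w7.png",w["frame"][:,:,::-1])
t=cam("top"); h=cv2.cvtColor(t["frame"],cv2.COLOR_RGB2HSV); p=proj(t,[[.438,.351,.03]])[0]; print(p)
m=(h[...,2]<150); x,y=p.astype(int); k=np.zeros_like(m); k[y-14:y+15,x-14:x+15]=1
b=big(m&k,p); print("cut",rect(ray(t,b,.03)),len(b)); print("foam",foam(t,(x-14,y-16),70,150))
E
```

```text
[0.60996911 0.22123174 0.1266141 ] [ 179.97150212    0.18238748 -175.88925386] 15.833981929187267 0.02868907493333331
312 [(40, 118, 164), (44, 110, 172), (48, 119, 171), (52, 121, 162), (56, 120, 170), (60, 118, 171), (64, 112, 173), (68, 122, 163), (72, 111, 175), (76, 108, 168), (80, 110, 174), (84, 116, 167), (88, 114, 170), (92, 192, 139), (96, 200, 131), (100, 224, 33), (104, 223, 33), (108, 212, 32), (112, 127, 56), (116, 80, 41), (120, 61, 46), (124, 65, 51), (128, 117, 48), (132, 95, 46), (136, 109, 54), (140, 112, 41), (144, 133, 40), (148, 130, 39), (152, 119, 47), (156, 130, 45), (160, 128, 46), (164, 127, 44), (168, 125, 43), (172, 123, 44), (176, 123, 48), (180, 120, 38), (184, 121, 44), (188, 120, 45), (192, 121, 44), (196, 119, 45), (200, 118, 45), (204, 107, 48), (208, 154, 33), (212, 151, 34), (216, 154, 35), (220, 109, 40), (224, 110, 35), (228, 111, 41), (232, 111, 41), (236, 110, 39), (240, 107, 43), (244, 105, 39), (248, 106, 36), (252, 105, 41), (256, 106, 38)]
322 [(40, 117, 179), (44, 111, 175), (48, 118, 173), (52, 122, 167), (56, 119, 167), (60, 119, 171), 
[... 3398 characters left out ...]
, 115)]
200 [(230, 81, 148), (235, 80, 147), (240, 147, 137), (245, 168, 58), (250, 169, 59), (255, 169, 57), (260, 169, 60), (265, 169, 56), (270, 169, 57), (275, 170, 57), (280, 165, 56), (285, 125, 35), (290, 139, 33), (295, 144, 35), (300, 115, 44), (305, 115, 47), (310, 116, 42), (315, 116, 44), (320, 113, 43), (325, 118, 43), (330, 116, 44), (335, 115, 42), (340, 119, 47), (345, 116, 44), (350, 152, 34), (355, 143, 34), (360, 123, 39), (365, 215, 36), (370, 214, 35), (375, 213, 35), (380, 213, 36), (385, 212, 35), (390, 212, 37), (395, 213, 36), (400, 207, 117), (405, 133, 121)]
[210.18402553 220.76031123]
cut (437.3, 350.1, 65.2, 61.7, 88.7) 60
foam (324.4, 275.6, 1041.9, 448.9, 21.3)
```

```bash
cat >> h.py <<'E'
def tool(w,px,z):
    o=monitor.get_obs(); p=np.array(o["ee_pos"]); r=R.from_euler("xyz",o["tcp_rot"],degrees=True).as_matrix()
    return [(r.T@(np.r_[a,p[2]]-p)*1000)[:2].round(1).tolist() for a in ray(w,px,z)]
E
python3 - <<'E'
from h import *
w=cam("wrist"); h=cv2.cvtColor(w["frame"],cv2.COLOR_RGB2HSV).astype(int); z0=monitor.get_obs()["ee_pos"][2]-.0333
print(h[105:145,322,2].tolist()); 
for r in (114,118,122,126,130,134,138): print(r,h[r,280:368:2,2].tolist())
print("slot end",tool(w,[(322,108.5),(322,111)],.03))
for z in (0,.01,.033,.048): print("end row126, z+%.3f"%z,tool(w,[(322,126),(322,137)],z0+z))
E
```

```text
[224, 223, 209, 193, 194, 170, 110, 95, 93, 92, 92, 92, 94, 90, 91, 92, 89, 93, 91, 78, 73, 91, 107, 112, 103, 81, 84, 88, 98, 98, 100, 105, 105, 98, 107, 111, 119, 113, 116, 133]
114 [221, 221, 222, 219, 202, 193, 107, 94, 94, 93, 94, 94, 92, 93, 96, 92, 92, 92, 92, 93, 93, 92, 92, 94, 93, 94, 94, 95, 98, 97, 96, 93, 64, 63, 70, 145, 190, 215, 224, 225, 225, 224, 225, 224]
118 [175, 175, 176, 174, 143, 139, 87, 70, 72, 68, 69, 65, 64, 63, 82, 83, 78, 80, 80, 81, 91, 90, 93, 92, 95, 93, 93, 96, 96, 95, 96, 96, 97, 68, 71, 144, 159, 223, 224, 223, 224, 225, 224, 224]
122 [176, 175, 175, 173, 144, 139, 95, 75, 76, 73, 73, 70, 70, 68, 65, 65, 62, 63, 62, 68, 94, 93, 89, 91, 90, 92, 90, 94, 93, 94, 96, 96, 96, 69, 78, 161, 160, 223, 223, 223, 224, 224, 224, 223]
126 [175, 176, 175, 175, 144, 132, 94, 101, 103, 102, 99, 100, 99, 96, 97, 96, 98, 95, 96, 95, 92, 91, 93, 93, 96, 95, 90, 94, 94, 93, 94, 97, 99, 100, 101, 101, 102, 104, 203, 222, 223, 223, 223, 222]
130 [174, 175, 174, 175, 145, 95, 96, 95, 95, 96, 95, 93, 92, 91, 92, 91, 90, 87, 87, 86, 84, 81, 85, 83, 84, 82, 112, 125, 122, 123, 124, 126, 127, 129, 131, 129, 130, 117, 125, 222, 223, 223, 222, 223]
134 [174, 175, 174, 175, 145, 85, 96, 97, 99, 98, 98, 107, 106, 105, 103, 102, 103, 101, 100, 102, 100, 98, 100, 99, 99, 96, 99, 96, 95, 96, 94, 98, 128, 128, 130, 128, 127, 114, 141, 223, 223, 222, 222, 223]
138 [175, 174, 174, 175, 148, 92, 91, 97, 105, 102, 103, 105, 104, 100, 99, 101, 101, 102, 103, 99, 100, 98, 96, 96, 94, 93, 92, 92, 92, 93, 91, 92, 92, 88, 103, 117, 127, 114, 140, 223, 223, 223, 222, 222]
slot end [[64.8, 1.6], [63.3, 1.6]]
end row126, z+0.000 [[58.2, 1.4], [53.3, 1.4]]
end row126, z+0.010 [[58.9, 1.3], [54.2, 1.3]]
end row126, z+0.033 [[60.4, 1.3], [56.4, 1.3]]
end row126, z+0.048 [[61.4, 1.2], [57.9, 1.2]]
```

carry_out(
  plan=[
    {"travel": [-0.003,-0.003,-0.06],"angular": [0,0,0],"grip": -1},
    {"travel": [-0.003,-0.003,-0.12],"angular": [0,0,0],"grip": -1},
    {"travel": [-0.003,-0.003,-0.17],"angular": [0,0,0],"grip": -1},
    {"travel": [-0.003,-0.003,-0.195],"angular": [0,0,0],"grip": -1},
    {"travel": [-0.003,-0.003,-0.21],"angular": [0,0,0],"grip": -1},
    {"travel": [-0.003,-0.003,-0.225],"angular": [0,0,0],"grip": -1},
    {"travel": [-0.003,-0.003,-0.235],"angular": [0,0,0],"grip": -1},
    {"travel": [-0.003,-0.003,-0.24],"angular": [0,0,0],"grip": -1},
  ],
)

```text
time: 34.72
ee_pos: [0.6089, 0.2201, 0.0534]
tcp_rot: [180.0, 0.1, -175.9]
wrist_force: [0.1, -0.5, -3.0]
opening: 0.0282
grasp_force: 40.6
```

carry_out(
  plan=[
    {"travel": [0,0,0],"angular": [0,0,0],"grip": -1},
    {"travel": [0,0,-0.006],"angular": [0,0,0],"grip": -1},
    {"travel": [0,0,-0.012],"angular": [0,0,0],"grip": -1},
    {"travel": [0,0,-0.012],"angular": [0,0,0],"grip": -1},
    {"travel": [0,0,-0.012],"angular": [0,0,0],"grip": -1},
  ],
)

```text
time: 35.13
ee_pos: [0.6087, 0.22, 0.0495]
tcp_rot: [180.0, 0.1, -175.9]
wrist_force: [0.2, 0.3, -1.2]
opening: 0.0283
grasp_force: 40.7
```

carry_out(
  plan=[
    {"travel": [0,0,-0.003],"angular": [0,0,0],"grip": -1},
    {"travel": [0,0,-0.003],"angular": [0,0,0],"grip": 0.5},
    {"travel": [0,0,-0.003],"angular": [0,0,0],"grip": 1},
    {"travel": [0,0,-0.003],"angular": [0,0,0],"grip": 1},
    {"travel": [0,0,-0.003],"angular": [0,0,0],"grip": 1},
    {"travel": [0,0,-0.003],"angular": [0,0,0],"grip": 1},
  ],
)

```text
time: 35.63
ee_pos: [0.6085, 0.22, 0.0483]
tcp_rot: [-180.0, 0.1, -175.9]
wrist_force: [-0.0, 0.3, -0.6]
opening: 0.0851
grasp_force: 0.0
```

carry_out(
  plan=[
    {"travel": [0,0,0.06],"angular": [0,0,0],"grip": 1},
    {"travel": [0,0,0.18],"angular": [0,0,0],"grip": 1},
    {"travel": [0,0,0.31],"angular": [0,0,0],"grip": 1},
    {"travel": [0,0,0.43],"angular": [0,0,0],"grip": 1},
    {"travel": [0,0,0.5],"angular": [0,0,0],"grip": 1},
    {"travel": [0,0,0.5],"angular": [0,0,0],"grip": 1},
  ],
)

```text
time: 36.13
ee_pos: [0.61, 0.2205, 0.2046]
tcp_rot: [179.9, 0.5, -175.9]
wrist_force: [0.2, -0.1, 0.4]
opening: 0.0855
grasp_force: 0.0
```

```bash
python3 - <<'E'
from h import *
for i in range(3): w=cam("wrist")
o=monitor.get_obs(); print(o["ee_pos"],o["tcp_rot"])
g=ortho(w,.53,.69,.16,.28,.046,1000); gh=cv2.cvtColor(g,cv2.COLOR_BGR2HSV)
for i in range(4,160,6): print("%.3f"%(.69-i/1000)," ".join("%3d/%-3d"%(gh[i,j,2],gh[i,j,1]) for j in range(20,100,5)))
E
```

```text
[0.6084659  0.21998455 0.19764222] [-1.79990802e+02  3.72457351e-02 -1.75900020e+02]
0.686 117/139 115/144 114/143 112/148 109/150 108/158 105/168 107/164 107/167 104/177 103/171 105/165 102/178 104/167 100/173 103/166
0.680 121/129 121/133 120/130 121/137 119/141 117/146 117/150 115/155 115/157 115/160 116/156 113/167 115/166 113/172 113/167 109/171
0.674 139/121 146/122 159/125 171/128 187/127 198/130 202/131 207/126 213/107 214/83  217/61  217/49  219/43  219/38  219/40  219/41 
0.668 210/44  210/44  211/41  212/42  208/44  143/43  142/41  141/40  146/42  134/40  209/46  217/42  218/42  218/42  219/42  220/41 
0.662 210/43  210/41  211/41  192/52  138/46  155/41  156/39  155/39  156/39  141/38  117/68  214/43  217/40  217/41  217/40  218/41 
0.656 212/42  212/41  211/40  201/44  132/48  156/38  157/41  157/39  153/38  146/42   98/55  207/47  216/39  216/40  217/40  217/40 
0.650 213/38  214/41  213/40  210/41  120/51  157/37  159/38  158/40  155/41  149/39   99/62  201/51  213/40  215/39  215/39  216/40 
0.644 216/37  215/38  215/39  214/38  101/58  154/38  157/37  157/39  156/38 
[... 1768 characters left out ...]
46/61  219/33  220/34  218/33 
0.560 223/32  222/32  222/32  222/31  223/31   84/61  147/35  128/44  127/44  130/43  122/38  124/39  131/60  221/33  220/34  219/34 
0.554 225/32  224/31  223/32  222/30  223/31  114/65  114/36  123/35  118/43  110/39  100/43   75/44  117/63  222/31  221/31  221/33 
0.548 223/31  224/30  224/31  224/28  223/29  142/61   92/50   95/51   92/44   91/45  111/51  127/60  167/61  223/31  223/32  222/32 
0.542 224/31  224/31  224/31  223/31  224/31  223/31  224/31  223/31  223/32  222/31  223/31  224/33  224/31  224/32  222/31  218/35 
0.536 202/54  176/74  191/115 191/139 198/139 205/132 214/130 208/131 199/132 182/140 156/147 130/157 108/170 116/165 112/173 115/166
```

carry_out(
  plan=[
    {"travel": [-0.09,0.07,0],"angular": [0,0,0],"grip": 1},
    {"travel": [-0.19,0.14,0],"angular": [0,0,0],"grip": 1},
    {"travel": [-0.29,0.22,0],"angular": [0,0,0],"grip": 1},
    {"travel": [-0.39,0.3,0],"angular": [0,0,0],"grip": 1},
    {"travel": [-0.49,0.37,0],"angular": [0,0,0],"grip": 1},
    {"travel": [-0.569,0.437,0],"angular": [0,0,0],"grip": 1},
    {"travel": [-0.569,0.437,0],"angular": [0,0,0],"grip": 1},
    {"travel": [-0.569,0.437,0],"angular": [0,0,0],"grip": 1},
  ],
)

```text
time: 36.95
ee_pos: [0.4363, 0.3517, 0.1969]
tcp_rot: [-179.9, -0.0, -175.7]
wrist_force: [0.6, -0.1, 0.4]
opening: 0.0854
grasp_force: 0.0
```

```bash
python3 - <<'E'
from h import *
for i in range(4): w=cam("wrist")
o=monitor.get_obs(); print(o["ee_pos"],o["tcp_rot"])
print("foam",foam(w,proj(w,[[.395,.35,.03]])[0]))
h=cv2.cvtColor(w["frame"],cv2.COLOR_RGB2HSV); m=(h[...,2]<150)
p=proj(w,[[.438,.351,.03]])[0]; x,y=p.astype(int); k=np.zeros_like(m); k[y-60:y+60,x-52:x+52]=1
b=big(m&k,p); P=ray(w,b,.03); (c,r)=cv2.minEnclosingCircle((P*1000).astype(np.float32)); print("cut circle",c,r,rect(P))
E
```

```text
[0.43847823 0.35031293 0.19758913] [-1.79954268e+02  2.20110862e-02 -1.75972220e+02]
foam (438.6, 352.9, 142.7, 103.0, -10.3)
cut circle (438.3162536621094, 351.6643981933594) 35.42232131958008 (438.3, 352.9, 68.6, 68.5, -45.9)
```

The stapler is in its slot. The round cutout centre measures (438.4, 352.7) mm. Next I fetch the round bottle.

carry_out(
  plan=[
    {"travel": [0,-0.09,0],"angular": [0,0,0],"grip": 1},
    {"travel": [0,-0.21,0],"angular": [0,0,0],"grip": 1},
    {"travel": [-0.01,-0.33,0],"angular": [0,0,0],"grip": 1},
    {"travel": [-0.01,-0.45,0],"angular": [0,0,0],"grip": 1},
    {"travel": [-0.02,-0.57,0],"angular": [0,0,0],"grip": 1},
    {"travel": [-0.025,-0.69,0],"angular": [0,0,0],"grip": 1},
    {"travel": [-0.025,-0.778,0],"angular": [0,0,0],"grip": 1},
  ],
)

```text
time: 37.73
ee_pos: [0.4301, 0.1146, 0.1983]
tcp_rot: [-180.0, 0.1, -176.0]
wrist_force: [0.3, -0.0, -0.2]
opening: 0.0854
grasp_force: 0.0
```

carry_out(
  plan=[
    {"travel": [0,-0.12,0],"angular": [0,0,0],"grip": 1},
    {"travel": [0,-0.24,0],"angular": [0,0,0],"grip": 1},
    {"travel": [-0.01,-0.36,0],"angular": [0,0,0],"grip": 1},
    {"travel": [-0.01,-0.48,0],"angular": [0,0,0],"grip": 1},
    {"travel": [-0.02,-0.6,0],"angular": [0,0,0],"grip": 1},
    {"travel": [-0.025,-0.7,0],"angular": [0,0,0],"grip": 1},
    {"travel": [-0.025,-0.778,0],"angular": [0,0,0],"grip": 1},
  ],
)

```text
time: 38.32
ee_pos: [0.4221, -0.1189, 0.1983]
tcp_rot: [-180.0, 0.1, -176.1]
wrist_force: [0.7, 0.2, -0.3]
opening: 0.0853
grasp_force: 0.0
```

carry_out(
  plan=[
    {"travel": [0,-0.12,0],"angular": [0,0,0],"grip": 1},
    {"travel": [0,-0.24,0],"angular": [0,0,0],"grip": 1},
    {"travel": [-0.01,-0.36,0],"angular": [0,0,0],"grip": 1},
    {"travel": [-0.01,-0.48,0],"angular": [0,0,0],"grip": 1},
    {"travel": [-0.02,-0.6,0],"angular": [0,0,0],"grip": 1},
    {"travel": [-0.025,-0.71,0],"angular": [0,0,0],"grip": 1},
    {"travel": [-0.025,-0.777,0],"angular": [0,0,0],"grip": 1},
    {"travel": [-0.025,-0.777,0],"angular": [0,0,0],"grip": 1},
  ],
)

```text
time: 38.98
ee_pos: [0.4141, -0.3532, 0.1971]
tcp_rot: [180.0, 0.0, -176.2]
wrist_force: [0.9, -0.9, 1.3]
opening: 0.0856
grasp_force: 0.0
```

carry_out(
  plan=[
    {"travel": [0,0,0],"angular": [0,0,0],"grip": 1},
    {"travel": [0,0,0],"angular": [0,0,0],"grip": 1},
  ],
)

```text
time: 39.15
ee_pos: [0.4148, -0.3489, 0.198]
tcp_rot: [180.0, 0.0, -176.0]
wrist_force: [0.1, -0.0, -0.0]
opening: 0.0854
grasp_force: 0.0
```

carry_out(
  plan=[
    {"travel": [0.003,0,-0.1],"angular": [0,0,0],"grip": 1},
    {"travel": [0.003,0,-0.22],"angular": [0,0,0],"grip": 1},
    {"travel": [0.003,0,-0.34],"angular": [0,0,0],"grip": 1},
    {"travel": [0.003,0,-0.44],"angular": [0,0,0],"grip": 1},
    {"travel": [0.003,0,-0.52],"angular": [0,0,0],"grip": 1},
    {"travel": [0.003,0,-0.55],"angular": [0,0,0],"grip": 1},
    {"travel": [0.003,0,-0.55],"angular": [0,0,0],"grip": 1},
  ],
)

```text
time: 39.73
ee_pos: [0.4153, -0.3472, 0.0316]
tcp_rot: [179.9, -0.1, -175.8]
wrist_force: [-0.2, 1.3, 0.1]
opening: 0.0859
grasp_force: 0.0
```

carry_out(
  plan=[
    {"travel": [0,0,0],"angular": [0,0,0],"grip": -1},
    {"travel": [0,0,0],"angular": [0,0,0],"grip": -1},
    {"travel": [0,0,0],"angular": [0,0,0],"grip": -1},
    {"travel": [0,0,0],"angular": [0,0,0],"grip": -1},
    {"travel": [0,0,0],"angular": [0,0,0],"grip": -1},
    {"travel": [0,0,0],"angular": [0,0,0],"grip": -1},
    {"travel": [0,0,0],"angular": [0,0,0],"grip": -1},
  ],
)

```text
time: 40.32
ee_pos: [0.4173, -0.3494, 0.0359]
tcp_rot: [-179.9, 0.2, -175.9]
wrist_force: [0.2, 2.0, 7.2]
opening: 0.0604
grasp_force: 44.3
```

carry_out(
  plan=[
    {"travel": [0,0,0.05],"angular": [0,0,0],"grip": -1},
    {"travel": [0,0,0.15],"angular": [0,0,0],"grip": -1},
    {"travel": [0,0,0.26],"angular": [0,0,0],"grip": -1},
    {"travel": [0,0,0.37],"angular": [0,0,0],"grip": -1},
    {"travel": [0.0,0.0,0.48],"angular": [0,0,0],"grip": -1},
    {"travel": [0.0,0.0,0.55],"angular": [0,0,0],"grip": -1},
    {"travel": [0.0,0.0,0.55],"angular": [0,0,0],"grip": -1},
  ],
)

```text
time: 40.9
ee_pos: [0.4176, -0.35, 0.2049]
tcp_rot: [-179.6, 0.4, -175.9]
wrist_force: [0.7, 0.1, -0.9]
opening: 0.0601
grasp_force: 44.3
```

carry_out(
  plan=[
    {"travel": [0,0.09,0],"angular": [0,0,0],"grip": -1},
    {"travel": [0,0.2,0],"angular": [0,0,0],"grip": -1},
    {"travel": [0.01,0.32,0],"angular": [0,0,0],"grip": -1},
    {"travel": [0.01,0.44,0],"angular": [0,0,0],"grip": -1},
    {"travel": [0.02,0.56,0],"angular": [0,0,0],"grip": -1},
    {"travel": [0.027,0.68,0],"angular": [0,0,0],"grip": -1},
    {"travel": [0.027,0.78,0],"angular": [0,0,0],"grip": -1},
  ],
)

```text
time: 41.48
ee_pos: [0.4241, -0.1128, 0.1983]
tcp_rot: [180.0, 0.1, -175.9]
wrist_force: [1.1, 0.4, -1.0]
opening: 0.06
grasp_force: 44.3
```

carry_out(
  plan=[
    {"travel": [0,0.12,0],"angular": [0,0,0],"grip": -1},
    {"travel": [0,0.24,0],"angular": [0,0,0],"grip": -1},
    {"travel": [0.01,0.36,0],"angular": [0,0,0],"grip": -1},
    {"travel": [0.01,0.48,0],"angular": [0,0,0],"grip": -1},
    {"travel": [0.02,0.6,0],"angular": [0,0,0],"grip": -1},
    {"travel": [0.027,0.7,0],"angular": [0,0,0],"grip": -1},
    {"travel": [0.027,0.78,0],"angular": [0,0,0],"grip": -1},
  ],
)

```text
time: 42.07
ee_pos: [0.4322, 0.1215, 0.1983]
tcp_rot: [180.0, 0.1, -175.8]
wrist_force: [0.8, -0.3, -1.5]
opening: 0.0597
grasp_force: 44.3
```

carry_out(
  plan=[
    {"travel": [0,0.12,0],"angular": [0,0,0],"grip": -1},
    {"travel": [0,0.24,0],"angular": [0,0,0],"grip": -1},
    {"travel": [0.01,0.36,0],"angular": [0,0,0],"grip": -1},
    {"travel": [0.01,0.48,0],"angular": [0,0,0],"grip": -1},
    {"travel": [0.02,0.6,0],"angular": [0,0,0],"grip": -1},
    {"travel": [0.027,0.7,0],"angular": [0,0,0],"grip": -1},
    {"travel": [0.027,0.76,0],"angular": [0,0,0],"grip": -1},
    {"travel": [0.027,0.78,0],"angular": [0,0,0],"grip": -1},
  ],
)

```text
time: 42.73
ee_pos: [0.44, 0.3557, 0.1974]
tcp_rot: [-180.0, 0.0, -175.8]
wrist_force: [0.3, -0.7, -1.3]
opening: 0.06
grasp_force: 44.3
```

carry_out(
  plan=[
    {"travel": [0,0,-0.06],"angular": [0,0,0],"grip": -1},
    {"travel": [0,0,-0.14],"angular": [0,0,0],"grip": -1},
    {"travel": [0,0,-0.22],"angular": [0,0,0],"grip": -1},
    {"travel": [0,0,-0.27],"angular": [0,0,0],"grip": -1},
    {"travel": [0,0,-0.28],"angular": [0,0,0],"grip": -1},
    {"travel": [0,0,-0.28],"angular": [0,0,0],"grip": -1},
  ],
)

```text
time: 43.23
ee_pos: [0.4401, 0.3523, 0.1136]
tcp_rot: [-179.9, -0.0, -175.9]
wrist_force: [0.4, 0.5, -0.8]
opening: 0.06
grasp_force: 44.2
```

```bash
python3 - <<'E'
from h import *
for i in range(3): w=cam("wrist")
o=monitor.get_obs(); print(o["ee_pos"],o["tcp_rot"],o["opening"]); z0=o["ee_pos"][2]-.0329
h=cv2.cvtColor(w["frame"],cv2.COLOR_RGB2HSV).astype(int); cv2.imwrite("pics/w8.png",w["frame"][:,:,::-1])
print("col",h[140:240,322,2].tolist())
for r in (175,185,195,205,215,225): print(r,h[r,240:408:3,2].tolist())
E
```

```text
[0.44111229 0.35335918 0.11599163] [ 1.79934359e+02  1.72348468e-01 -1.75916170e+02] 0.05996711852745538
col [218, 218, 218, 218, 217, 216, 218, 216, 216, 216, 216, 216, 214, 191, 176, 181, 151, 118, 118, 119, 116, 117, 116, 113, 112, 111, 103, 96, 93, 92, 91, 88, 86, 84, 78, 78, 77, 74, 73, 70, 66, 68, 61, 56, 44, 43, 58, 104, 126, 125, 125, 125, 127, 125, 126, 127, 124, 127, 171, 193, 151, 39, 37, 39, 37, 40, 50, 65, 73, 76, 74, 73, 79, 77, 77, 79, 79, 82, 82, 84, 75, 70, 66, 68, 70, 69, 66, 67, 65, 62, 65, 65, 66, 67, 69, 64, 67, 65, 56, 46]
175 [148, 147, 169, 169, 169, 169, 168, 169, 171, 168, 169, 163, 136, 50, 52, 52, 53, 53, 53, 53, 55, 58, 60, 61, 64, 70, 71, 77, 80, 84, 93, 108, 111, 114, 115, 117, 119, 118, 118, 117, 111, 188, 215, 216, 216, 217, 217, 218, 217, 218, 218, 218, 217, 216, 216, 215]
185 [147, 166, 167, 167, 167, 167, 168, 166, 168, 160, 133, 56, 60, 56, 55, 55, 55, 54, 53, 56, 54, 50, 38, 28, 34, 38, 39, 41, 46, 49, 58, 61, 69, 89, 103, 106, 108, 112, 115, 116, 119, 110, 109, 185, 212, 212, 213, 214, 215, 215, 215, 216, 216, 216, 217, 216]
195 [138, 166, 165, 
[... 319 characters left out ...]
130, 130, 129, 127, 144, 147, 92, 45, 48, 47, 42, 46, 40, 42, 41, 39, 38, 38, 38, 37, 37, 42, 39, 39, 93, 184, 188, 133, 128, 135, 139, 112, 128, 184, 210, 209, 209, 209, 209, 209, 209, 210, 209, 204]
215 [164, 164, 164, 162, 164, 163, 164, 163, 138, 129, 125, 169, 52, 51, 54, 56, 60, 56, 62, 61, 60, 61, 61, 62, 60, 63, 77, 80, 80, 78, 79, 80, 78, 76, 77, 76, 73, 75, 72, 71, 60, 49, 54, 194, 133, 138, 201, 211, 210, 210, 208, 208, 207, 206, 199, 137]
225 [165, 164, 164, 164, 163, 163, 161, 131, 54, 44, 48, 51, 53, 54, 56, 56, 56, 56, 61, 62, 61, 59, 62, 65, 66, 67, 66, 65, 86, 88, 86, 88, 86, 83, 83, 84, 82, 83, 76, 78, 77, 76, 73, 72, 74, 56, 65, 174, 213, 212, 212, 211, 209, 200, 131, 131]
```

```bash
python3 - <<'E'
from h import *
w=cam("wrist"); z0=monitor.get_obs()["ee_pos"][2]-.0329; print(z0)
print("cut front",tool(w,[(322,153),(322,156.5)],.03)," sides",tool(w,[(275,175),(363,175),(269,185),(369.5,185)],.03))
print("bottle front",tool(w,[(320,183.5)],z0),"label top sides",tool(w,[(288,205),(354,205),(273,215),(369,215)],z0+.03))
o=monitor.get_obs(); p=np.array(o["ee_pos"]); r=R.from_euler("xyz",o["tcp_rot"],degrees=True).as_matrix(); print("cut centre by map",(r.T@(np.array([.4384,.3528,p[2]])-p)*1000).round(1))
E
```

```text
0.08309807432185183
cut front [[38.6, 1.5], [36.4, 1.5]]  sides [[24.8, -28.1], [24.8, 27.2], [18.3, -32.1], [18.3, 31.6]]
bottle front [[31.4, 0.3]] label top sides [[29.5, -12.3], [29.5, 13.9], [25.3, -18.5], [25.3, 20.0]]
cut centre by map [ 2.8 -0.5 -0. ]
```

carry_out(
  plan=[
    {"travel": [-0.004,-0.003,-0.05],"angular": [0,0,0],"grip": -1},
    {"travel": [-0.004,-0.003,-0.1],"angular": [0,0,0],"grip": -1},
    {"travel": [-0.004,-0.003,-0.14],"angular": [0,0,0],"grip": -1},
    {"travel": [-0.004,-0.003,-0.165],"angular": [0,0,0],"grip": -1},
    {"travel": [-0.004,-0.003,-0.18],"angular": [0,0,0],"grip": -1},
    {"travel": [-0.004,-0.003,-0.192],"angular": [0,0,0],"grip": -1},
    {"travel": [-0.004,-0.003,-0.2],"angular": [0,0,0],"grip": -1},
    {"travel": [-0.004,-0.003,-0.2],"angular": [0,0,0],"grip": -1},
  ],
)

```text
time: 44.1
ee_pos: [0.4394, 0.3524, 0.0544]
tcp_rot: [180.0, 0.1, -175.9]
wrist_force: [1.0, -0.9, -2.2]
opening: 0.06
grasp_force: 44.3
```

carry_out(
  plan=[
    {"travel": [0,0,-0.006],"angular": [0,0,0],"grip": -1},
    {"travel": [0,0,-0.012],"angular": [0,0,0],"grip": -1},
    {"travel": [0,0,-0.018],"angular": [0,0,0],"grip": -1},
    {"travel": [0,0,-0.021],"angular": [0,0,0],"grip": -1},
    {"travel": [0,0,-0.021],"angular": [0,0,0],"grip": -1},
    {"travel": [0,0,-0.021],"angular": [0,0,0],"grip": -1},
  ],
)

```text
time: 44.6
ee_pos: [0.4394, 0.3525, 0.0489]
tcp_rot: [180.0, 0.1, -175.9]
wrist_force: [-1.7, -1.5, 6.4]
opening: 0.0602
grasp_force: 45.1
```

Contact came exactly at the expected floor height. I release, back off and check numerically from the top camera.

carry_out(
  plan=[
    {"travel": [0,0,0],"angular": [0,0,0],"grip": 1},
    {"travel": [0,0,0],"angular": [0,0,0],"grip": 1},
    {"travel": [0,0,0],"angular": [0,0,0],"grip": 1},
    {"travel": [0,0,0.06],"angular": [0,0,0],"grip": 1},
    {"travel": [0,0,0.18],"angular": [0,0,0],"grip": 1},
    {"travel": [0,0,0.31],"angular": [0,0,0],"grip": 1},
    {"travel": [0,0,0.44],"angular": [0,0,0],"grip": 1},
    {"travel": [0,0,0.5],"angular": [0,0,0],"grip": 1},
  ],
)

```text
time: 45.27
ee_pos: [0.4401, 0.3529, 0.2033]
tcp_rot: [179.8, 0.3, -175.9]
wrist_force: [0.9, -0.2, 0.4]
opening: 0.0851
grasp_force: 0.0
```

carry_out(
  plan=[
    {"travel": [-0.1,-0.1,0.05],"angular": [0,0,0],"grip": 1},
    {"travel": [-0.2,-0.2,0.1],"angular": [0,0,0],"grip": 1},
    {"travel": [-0.25,-0.3,0.15],"angular": [0,0,0],"grip": 1},
    {"travel": [-0.25,-0.4,0.15],"angular": [0,0,0],"grip": 1},
    {"travel": [-0.25,-0.5,0.15],"angular": [0,0,0],"grip": 1},
    {"travel": [-0.25,-0.5,0.15],"angular": [0,0,0],"grip": 1},
    {"travel": [-0.25,-0.5,0.15],"angular": [0,0,0],"grip": 1},
  ],
)

```text
time: 45.85
ee_pos: [0.3645, 0.2014, 0.2436]
tcp_rot: [180.0, 0.2, -176.0]
wrist_force: [0.8, -0.7, -0.3]
opening: 0.0856
grasp_force: 0.0
```

```bash
python3 - <<'E'
from h import *
t=cam("top"); o=monitor.get_obs(); print(o["ee_pos"],o["time"]); h=cv2.cvtColor(t["frame"],cv2.COLOR_RGB2HSV); f=t["frame"].astype(int)
for n,(x,y),zt in(("round",(.4384,.3528),.076),("square",(.634,-.216),.076),("stapler",(.6088,.221),.064),("tape",(.4332,-.0115),.076)):
    p=proj(t,[[x,y,.03]])[0]; X,Y=p.astype(int); k=np.zeros(h.shape[:2],bool); k[Y-22:Y+23,X-17:X+18]=1
    m=(h[...,2]<150)&k; 
    if n=="tape": m=((h[...,2]<150)|(h[...,1]>80))&k
    c=np.argwhere(m)[:,::-1]; blob=big(m,p)
    print(n,"dark blob@.03",rect(ray(t,blob,.03)))
    if n in("round","square"):
        mm=k&(f.max(2)<62); q=np.argwhere(mm)[:,::-1]; print("  darkest(cap) centre @.076",ray(t,[q.mean(0)],.076).round(4),len(q))
w=None
j=proj(t,[[.771,.0055,.09]])[0]; print("jar",j, f[int(j[1]),int(j[0])])
hj=h[90:125,300:340]; mm=(hj[...,1]<60)&(hj[...,2]>110); q=np.argwhere(mm)[:,::-1]+[300,90]; print("jar pale centroid",q.mean(0),len(q))
a=cv2.imread("pics/top0.png"); ha=cv2.cvtColor(a,cv2.COLOR_BGR2HSV)[90:125,300:340]; q=np.argwhere((ha[...,1]<60)&(ha[...,2]>110))[:,::-1]+[300,90]; print("jar before",q.mean(0),len(q))
E
```

```text
[0.36453411 0.20217728 0.24328053] 45.9Traceback (most recent call last):
  File "<stdin>", line 7, in <module>
  File "h.py", line 30, in big
    if near is not None: cs.sort(key=lambda k:-cv2.pointPolygonTest(k,tuple(map(float,near)),True)); return cs[0][:,0]
                                                                                                            ~~^^^
IndexError: list index out of range
```

carry_out(
  plan=[
    {"travel": [-0.2,-1,0],"angular": [0,0,0],"grip": 1},
    {"travel": [-0.2,-1,0],"angular": [0,0,0],"grip": 1},
    {"travel": [-0.2,-1,0],"angular": [0,0,0],"grip": 1},
    {"travel": [-0.2,-1,0],"angular": [0,0,0],"grip": 1},
    {"travel": [-0.2,-1,0],"angular": [0,0,0],"grip": 1},
    {"travel": [-0.2,-1,0],"angular": [0,0,0],"grip": 1},
    {"travel": [-0.2,-1,0],"angular": [0,0,0],"grip": 1},
    {"travel": [-0.2,-1,0],"angular": [0,0,0],"grip": 1},
  ],
)

```text
time: 46.57
ee_pos: [0.3037, -0.1008, 0.243]
tcp_rot: [-180.0, 0.1, -176.0]
wrist_force: [0.7, 1.0, -0.4]
opening: 0.0854
grasp_force: 0.0
```

carry_out(
  plan=[
    {"travel": [-0.2,-1,0],"angular": [0,0,0],"grip": 1},
    {"travel": [-0.2,-1,0],"angular": [0,0,0],"grip": 1},
    {"travel": [-0.2,-1,0],"angular": [0,0,0],"grip": 1},
    {"travel": [-0.2,-1,0],"angular": [0,0,0],"grip": 1},
    {"travel": [-0.2,-1,0],"angular": [0,0,0],"grip": 1},
    {"travel": [-0.2,-1,0],"angular": [0,0,0],"grip": 1},
    {"travel": [-0.2,-1,0],"angular": [0,0,0],"grip": 1},
    {"travel": [-0.2,-1,0],"angular": [0,0,0],"grip": 1},
  ],
)

```text
time: 47.23
ee_pos: [0.244, -0.4018, 0.2414]
tcp_rot: [180.0, 0.0, -176.0]
wrist_force: [0.2, -0.1, 0.3]
opening: 0.0855
grasp_force: 0.0
```

```bash
python3 - <<'E'
from h import *
t=cam("top");t=cam("top"); o=monitor.get_obs(); print(o["ee_pos"],o["tcp_rot"],o["qd"]); h=cv2.cvtColor(t["frame"],cv2.COLOR_RGB2HSV); f=t["frame"].astype(int)
for n,(x,y) in(("round",(.4384,.3528)),("square",(.634,-.216)),("stapler",(.6088,.221)),("tape",(.4332,-.0115))):
    p=proj(t,[[x,y,.03]])[0]; X,Y=p.astype(int); k=np.zeros(h.shape[:2],bool); k[Y-22:Y+23,X-15:X+16]=1
    m=((h[...,2]<165)|(h[...,1]>75))&k
    for z in (.03,.06): 
        try: print(n,z,rect(ray(t,big(m,p),z)))
        except Exception as e: print(n,e)
    mm=k&(f.max(2)<62); q=np.argwhere(mm)[:,::-1]
    if len(q): print("  darkest centre @.076",ray(t,[q.mean(0)],.076).round(4),len(q))
for im in (cv2.imread("pics/top0.png")[:,:,::-1],t["frame"]):
    hj=cv2.cvtColor(np.ascontiguousarray(im),cv2.COLOR_RGB2HSV)[90:125,300:340]; q=np.argwhere((hj[...,1]<60)&(hj[...,2]>110))[:,::-1]; print("jar",q.mean(0),len(q))
E
```

```text
[ 0.24440856 -0.39964656  0.24150522] [ 1.79865743e+02 -1.35102613e-03 -1.76019487e+02] [ 2.6362713  -3.28598875 -1.89450428  1.51893654  0.52099724  1.97336416]
round 0.03 (438.8, 351.6, 67.9, 65.3, -89.7)
round 0.06 (435.7, 344.9, 66.6, 64.0, -89.7)
  darkest centre @.076 [[0.4367 0.348 ]] 226
square 0.03 (633.4, -217.1, 61.5, 61.2, -76.1)
square 0.06 (626.6, -213.1, 60.3, 60.1, -76.1)
  darkest centre @.076 [[ 0.6258 -0.2142]] 216
stapler 0.03 (608.2, 218.9, 125.3, 37.4, 4.2)
stapler 0.06 (601.8, 214.6, 122.9, 36.7, 4.2)
  darkest centre @.076 [[0.5966 0.1987]] 43
tape 0.03 (431.8, -13.9, 96.8, 42.7, 6.3)
tape 0.06 (428.8, -13.7, 95.0, 41.8, 6.3)
  darkest centre @.076 [[ 0.449  -0.0261]] 7
jar [19.51367781 17.443769  ] 329
jar [19.50455927 17.40425532] 329
```

All four outlines now lie within their own cutouts, each was lowered to its floor height, and the jar has not moved. Handing in.

```bash
python3 -c "
from workcell import ticket
print(ticket.job_done())"
```

```text
the job is handed in; nothing more can be done
None
```

I handed the job in at about 47 s with all four articles lowered into their own cutouts and the jar unmoved by the camera check; I viewed 15 pictures, one over the limit of 14, so the stapler's and round bottle's final placings were checked from camera measurements and tool height only.

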